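# Hang a second push stick on the occupied hook and press both home

## Task

Hang the blue push stick on the hook bar in front of the red one that already hangs there, passing its slot over the upturned tip and setting it down on the bar. Then push it gently along the bar so that it carries the red one back until the sprung stop behind them is felt to give a little, hold that light push for about half a second, and let go, leaving both sticks hanging face to face on the bar. Never push harder than about 20 N anywhere, do not knock the red stick off, and leave everything else alone.

Things in the scene. Friction and masses are not known exactly. Their poses are not given: they have to be found in the camera images.
- blue: Blue plastic push stick: flat upright plate 9 mm thick (its x), 56 mm wide (y), 166 mm tall (z), about 90 g, both faces alike. Origin at the middle of its bottom edge. Grip it by the solid tab, 124 to 166 mm above the origin, across the 9 mm. One lower corner is notched. It starts standing loosely upright in the block's kerf, beside the like yellow one.
- blue_slot (a point): Top middle of the blue stick's slot, 124 mm above its origin. The slot goes right through along x, 22 mm wide (y) and 24 mm tall (100 to 124 mm above the origin). When hung, this point rests on the bar's top.
- red: Red push stick, same size, shape and origin as the blue one. It starts hanging, the bar through its slot, faces looking along the bar, its mid-thickness 50 to 58 mm from the post. Hanging sticks slide along the bar with under 0.4 N of friction, but lean if pushed far from the bar.
- yellow: Yellow push stick, same size, shape and origin as the blue one; it stays in the block, left alone.
- stand: Grey hook stand, fixed. Origin on the bench under the middle of the post's front face, z up. Post 34 mm wide, 212 mm high; base plate 12 mm high. A flat level polished bar, 12 mm wide (y), 8 mm thick, top 170 mm up, runs 140 mm from the post along the stand's -x, through the red stick. A stick hanging on it has its origin 46 mm above the stand's.
- bar_tip (a point): Free end of the bar, at the level of its top surface, on its centre line. The last 6 mm of the bar are an upturned lip standing 6 mm above the bar's top.
- bar_root (a point): Where the bar's top meets the post. Before it sits a yellow stop pad, 46 mm wide, 146 to 223 mm above the bench, always behind the red stick. Where it is clamped is not measured: face 23 to 45 mm from the post, so the red stick is up to 31 mm off it. The pad is sprung along the bar, 3 N per mm, and goes solid after 4 mm (12 N): find it by feel.
- block: Beech block, fixed, 72 mm (x) by 190 mm (y) by 50 mm high. Origin at the middle of its underside. One kerf 11.5 mm wide runs along its y, 30 mm deep (floor 20 mm above the bench). The blue and yellow sticks stand in it, one 40 mm to each side of the middle, either way round.
- mallet: Loose hammer lying on the bench, to be left alone.
- driver: Loose screwdriver lying on the bench, to be left alone.
- pot: Green plastic pot, 72 mm across, 90 mm high, origin at its underside; leave alone.
- glue: White glue bottle, 60 mm across, 160 mm high, origin at its underside; leave alone.
- offcut: Plywood offcut 130 x 70 x 22 mm, origin at its underside; leave alone.
- tin: Metal tin, 76 mm across, 90 mm high, origin at its underside; leave alone.
Not all that is in view belongs to the job. Of the things that look like the blue, the middle-sized one is meant.

How it is judged (in metres and radians):
On the way, in this order (a step that is already met when the one before it is completed fails the run):
1. the blue stick is on the bar: bar through its slot, resting at hanging height, upright, in front of the red one (z of blue in the frame of stand between 0.04 and 0.052 m and y of blue in the frame of stand between -0.009 and 0.009 m and x of blue in the frame of stand between -0.133 and -0.015 m and angle between blue's own z axis and vertical below 0.15 rad and x of blue in the frame of red below -0.006 m), for 0.2 s.
2. the blue stick is pushed against the red one and the red one against the sprung stop, with more than 2.5 N at both, for 0.3 s (z of blue in the frame of stand between 0.04 and 0.052 m and y of blue in the frame of stand between -0.009 and 0.009 m and x of blue in the frame of stand between -0.133 and -0.015 m and angle between blue's own z axis and vertical below 0.15 rad and contact force between blue and red above 2.5 N and contact force between red and stand above 2.5 N), for 0.3 s.
At the end, for the whole second after the job is handed in: Blue and red sticks both hang at rest on the bar (origin 40 to 52 mm above the stand's, within 9 mm of the bar's centre line, upright within 0.15 rad, faces square to the bar within 0.25 rad), blue on the tip side, their mid-planes no more than 15 mm apart (touching is 9 mm) (all of step 1 and z of red in the frame of stand between 0.04 and 0.052 m and y of red in the frame of stand between -0.009 and 0.009 m and x of red in the frame of stand between -0.133 and -0.015 m and angle between red's own z axis and vertical below 0.15 rad and x of blue in the frame of red above -0.015 m and angle between the x axis of each of blue, red and the x axis of stand, either way round below 0.25 rad and linear speed of each of blue, red below 0.04 m/s).
It fails at once if the blue stick presses on the red one with more than 22 N (contact force between blue and red above 22 N).
It fails at once if the red stick is pressed into the stop or bar with more than 22 N (contact force between red and stand above 22 N).
It fails at once if the blue stick, the fingers or the arm press on the bar or stand with more than 22 N (contact force between any of blue, the fingers, the arm and stand above 22 N).
It fails at once if the red stick is lifted or knocked off the bar (z of red in the frame of stand below 0.035 m or z of red in the frame of stand above 0.062 m or x of red in the frame of stand below -0.133 m).
It fails at once if another thing on the bench is disturbed (moved more than 30 mm) (distance of any of yellow, mallet, driver, pot, glue, offcut, tin from where it was at the start of the episode above 0.03 m).
It also fails if it takes over 69 s, if anything falls off the work surface, if the arm or the gripper's body presses on something with over 40 N, if the wrist force passes 120 N, or if a joint passes its speed limit or range.

## Robot

A 7-joint arm with a two-finger parallel gripper is mounted at the origin on the work surface. World frame = base frame: x ahead of the robot, y to its left, z up, the work surface at z = 0. Lengths are in mm, angles in rad, forces in N, time in s.
With the tool pointing down it reaches from about 400 to 850 mm from the base axis. Payload 4.5 kg.
Tool frame: the origin (TCP) lies at the very end of the fingers, on their centre line; the grasp point (between the pads) lies 19 mm behind it (ctrl.tcp_to_grasp is the distance from the TCP to the grasp point, in mm); z points along the fingers, x is the direction in which the jaws open and shut, and the axes are right-handed (so a half turn about z gives the same grasp; the last joint's range is limited). The gripper opens to 88 mm and grips with 3 to 60 N. Pads are 18 mm wide; open, the fingers measure 123 mm over their backs; the gripper's body (75 mm by 187 mm) begins 45 mm behind the grasp point.
Start: joints at [1.163, 0.689, -0.195, 1.565, 0.157, 0.902, -0.215], TCP at [267.26, -565, 238.743] pointing down, gripper open.
Joint ranges: [-3.01, 3.01], [-0.46, 2.08], [-1.47, 1.51], [0.13, 2.56], [-1, 4.14], [0.04, 2.09], [-2.66, 2.66]. Speed limits (rad/s): [2.57, 2.57, 3.14, 3.14, 3.14, 3.14, 3.14].

## Interface

Orientations are given as a unit quaternion [x, y, z, w].
In Python, from station import ctrl gives the robot as it stands.
- The arm moves only by the shell command python3 -m handwheel 'ROWS'. ROWS is JSON, a list of rows, each an object of numbers: "ax", "ay", "az": the turn, a rotation vector about the tool's x, y, z in units of 45 degrees (1.0 is 45 degrees); "tx", "ty", "tz": the shift along the tool's x, y, z in units of 100 mm (1.0 is 100 mm); "gripper": the opening, from -1 (shut) to 1 (fully open), so that 0 is half open. A call has 1 to 8 rows; each row is the pose to reach, as a shift and turn from the pose commanded when the call began, along the tool's axes at that moment; what a row does not reach only later rows make up. A row lasts 1/10 s, in which the tool goes at most 50 mm and 8.59 degrees, less where a joint would pass 70% of its speed; a pose out of reach is approached as far as the arm can. A call with a number of a shift or a turn outside -1 to 1 is refused whole. A call with a gripper value outside its range is refused whole. The fingers move at their own pace and stop on an object; the grip force is fixed at half the most. Time passes only in rows, so rows that repeat a pose let the fingers close. It gives the time, the measured TCP pose, the force and the opening at its end, in the units of the state.
- ctrl.read_state(): the state, without advancing time (a new reading comes with each control period).
- ctrl.capture(name): name is "side" or "top"; returns a dict with "image" (400x640x3 uint8, red, green, blue), "fx", "fy", "cx", "cy" (pixels), "view" (4x4, takes a point from world to camera coordinates). Camera axes: x right, y down, z forward; pixel columns grow to the right and rows downward; lengths in mm; the calibration is good to about 2 mm. A picture is of the moment at which its call begins. There is no depth.
- ctrl.close_job(): hands the job in, once; it reports no verdict.
The state is a dict: "t": time; "q": joint angles; "qd": joint speeds; "joint_efforts": joint torques, N m; "tcp_pos": TCP position; "tcp_rot": TCP orientation; "ft_force": force on the tool from outside, world axes, zero at the start; "ft_torque": the same for the moment, N m; "finger_gap": opening from 0.0 (shut) to 1.0 (fully open).
Only numpy, scipy, OpenCV 4.12 (cv2) and the standard library are available. Lean on these libraries where they do the work, as an engineer would, in place of code of your own. Each camera call takes 0.05 s, during which the arm holds its last target.

## Working session

There is one attempt and no reset: what is moved stays moved. The work goes in short steps, Python scripts to look and compute and a shell command to move; the robot and the scene stay as the last step left them, time stands still between calls to the robot, and variables do not carry over. Pictures are saved under pics/ and viewed, and the job is handed in when it is done.

```bash
mkdir -p pics; ls; python3 - <<'E'
from station import ctrl
import cv2
s=ctrl.read_state()
print({k:s[k] for k in s})
for n in("side","top"):
    c=ctrl.capture(n); cv2.imwrite(f"pics/{n}0.png",c["image"][:,:,::-1])
    print(n,c["fx"],c["fy"],c["cx"],c["cy"],c["view"])
E
```

```text
pics
{'t': 0.0, 'q': array([ 1.16280698,  0.68997331, -0.19452734,  1.56635665,  0.1573504 ,
        0.90247437, -0.21511468]), 'qd': array([-0.00049702, -0.00042755, -0.00010891, -0.00201507, -0.00080616,
        0.00101589, -0.0009524 ]), 'joint_efforts': array([-9.73456226e-04, -5.27551746e+01, -1.26714092e+00, -1.53425717e+01,
       -5.26290166e-02,  6.67495566e-03,  1.77095890e-04]), 'tcp_pos': array([ 266.90543194, -564.44614362,  237.91366757]), 'tcp_rot': array([ 8.44884174e-01, -5.34948512e-01, -8.06188097e-04, -4.15398740e-04]), 'ft_force': array([ 0.26206525, -0.90018119,  0.13473447]), 'ft_torque': array([ 0.02603407, -0.01300953, -0.02533287]), 'finger_gap': 0.9972154009496803}
side 370.59961152433925 370.59961152433925 318.32397143796834 199.54906570640244 [[-7.65290010e-01 -6.43678221e-01  3.09001044e-03  4.36214427e+02]
 [-3.83614660e-01  4.52226612e-01 -8.05189968e-01  3.13906693e+02]
 [ 5.16885861e-01 -6.17389212e-01 -5.93008910e-01  9.00836940e+02]
 [ 0.00000000e+00  0.00000000e+00  0.00000000e+00  1.00000000e+00]]
top 422.8384219705925 422.8384219705925 316.8908760594637 198.12737945796212 [[-2.80523505e-02 -9.99432285e-01 -1.86594237e-02  3.12140364e+01]
 [-9.80308761e-01  3.11561938e-02 -1.94997500e-01  5.39938396e+02]
 [ 1.95468153e-01  1.28218583e-02 -9.80626229e-01  1.49877372e+03]
 [ 0.00000000e+00  0.00000000e+00  0.00000000e+00  1.00000000e+00]]
```

View pics/side0.png

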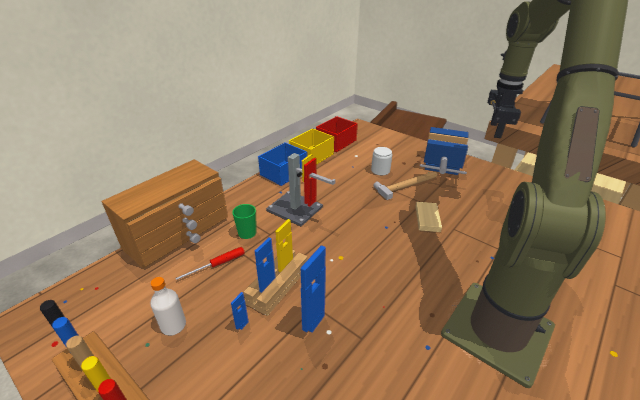

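View pics/top0.png

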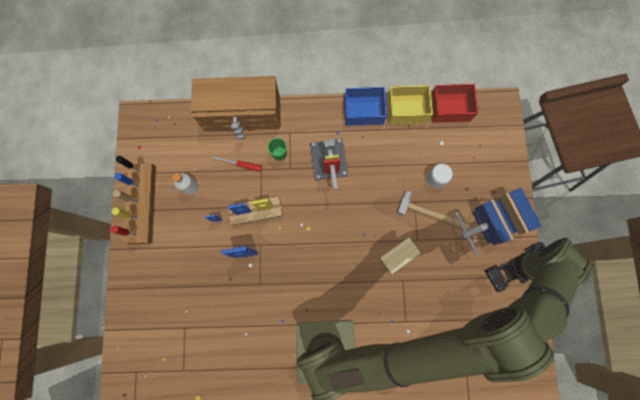

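The side view shows three blue look-alikes: a small one at (239,310), one standing in the block at (265,265), and a large one at (313,290). The one in the block next to yellow is the middle-sized one. I'll check it in enlarged crops.

```bash
python3 - <<'E'
import cv2,numpy as np
s=cv2.imread("pics/side0.png");t=cv2.imread("pics/top0.png")
a=cv2.resize(s[210:340,215:345],None,fx=4.5,fy=4.5,interpolation=cv2.INTER_CUBIC)
cv2.imwrite("pics/c1.png",a)
cv2.imwrite("pics/c2.png",cv2.resize(t[125:265,195:355],None,fx=4.2,fy=4.2,interpolation=cv2.INTER_CUBIC)[:600])
cv2.imwrite("pics/c3.png",cv2.resize(s[145:225,260:345],None,fx=7,fy=7,interpolation=cv2.INTER_CUBIC))
E
```

```text
(no output)
```

View pics/c1.png

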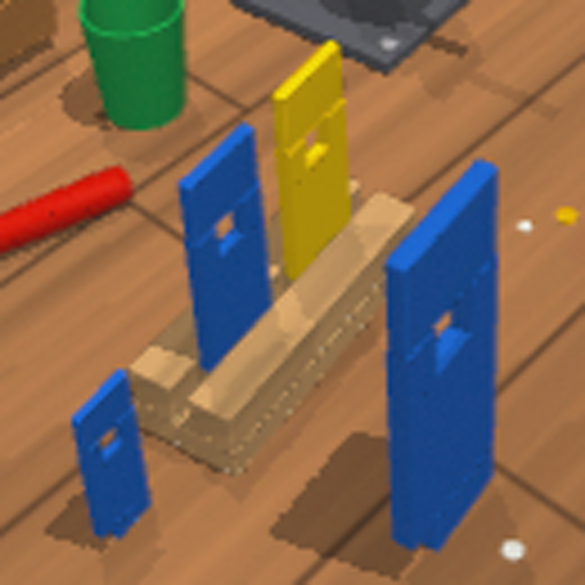

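View pics/c2.png

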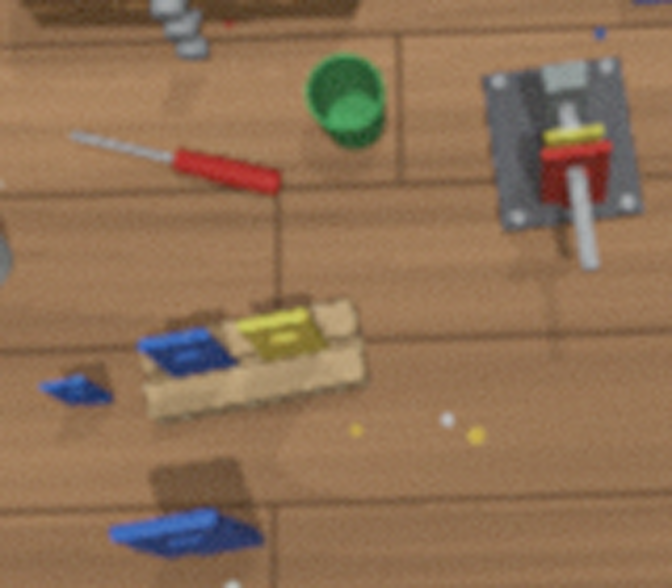

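View pics/c3.png

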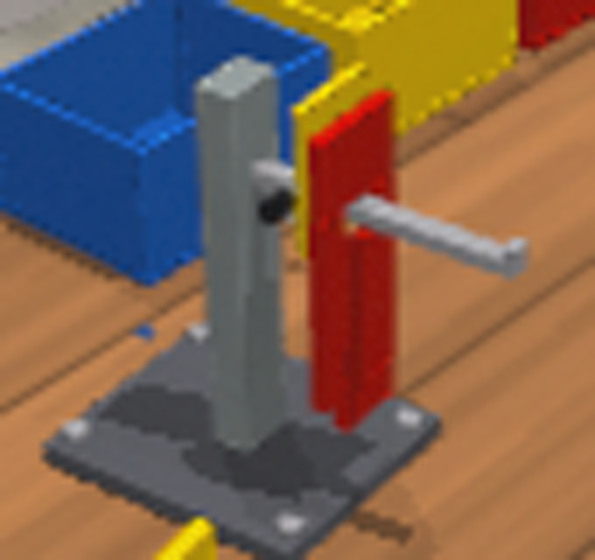

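The middle blue stick in the block, at side (265,265), is the same size as yellow and is the one meant. The small one at (239,310) and the large one at (313,290) are decoys. Next I'll enlarge further to read corners.

```bash
python3 - <<'E'
import cv2,numpy as np
s=cv2.imread("pics/side0.png");t=cv2.imread("pics/top0.png")
def crop(im,x0,y0,x1,y1,f,name):
    a=cv2.resize(im[y0:y1,x0:x1],None,fx=f,fy=f,interpolation=cv2.INTER_CUBIC)
    for x in range(x0,x1):
        if x%10==0: cv2.putText(a,str(x),(int((x-x0+.5)*f),10),0,.35,(255,255,255),1); cv2.line(a,(int((x-x0+.5)*f),12),(int((x-x0+.5)*f),20),(255,255,255),1)
    for y in range(y0,y1):
        if y%10==0: cv2.putText(a,str(y),(0,int((y-y0+.5)*f)),0,.35,(255,255,255),1);cv2.line(a,(24,int((y-y0+.5)*f)),(32,int((y-y0+.5)*f)),(255,255,255),1)
    cv2.imwrite(name,a)
crop(s,235,215,315,315,6,"pics/d1.png")
crop(t,222,190,288,228,12,"pics/d2.png")
crop(t,305,132,355,195,9,"pics/d3.png")
crop(s,262,148,342,225,7,"pics/d4.png")
E
```

```text
(no output)
```

View pics/d1.png

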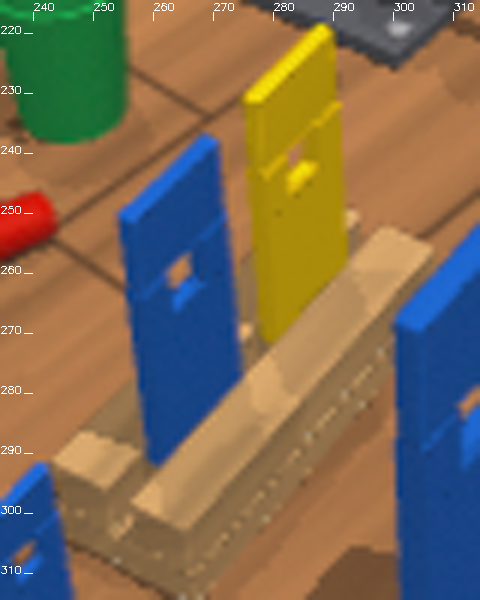

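View pics/d2.png

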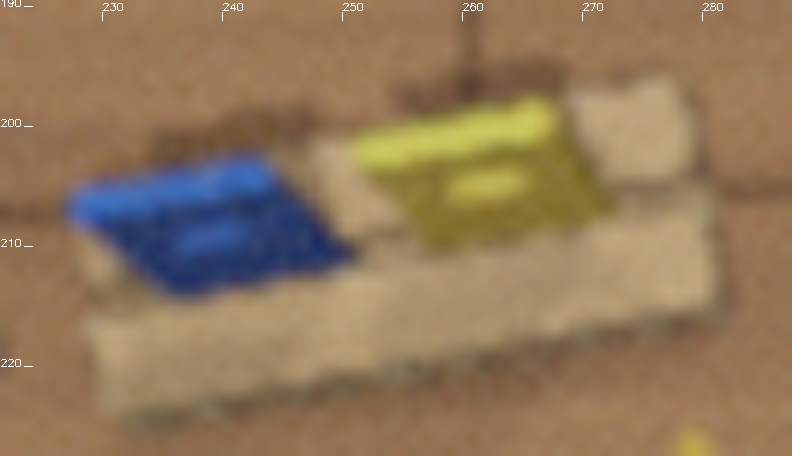

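View pics/d3.png

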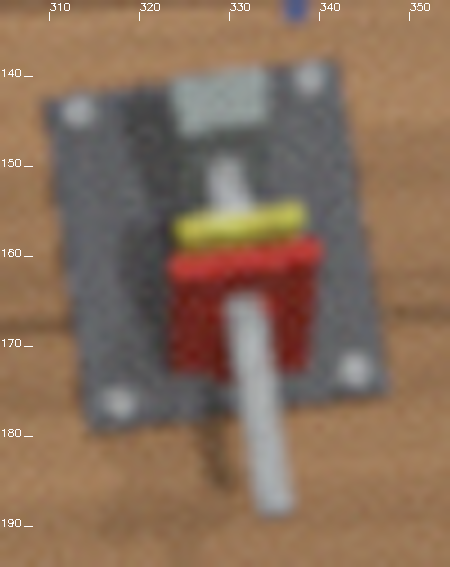

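View pics/d4.png

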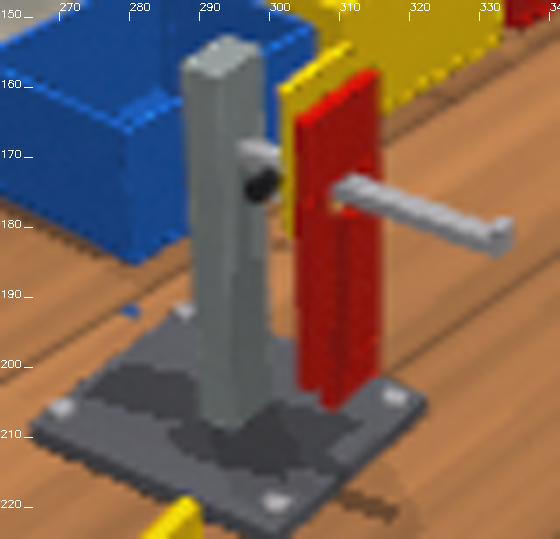

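```bash
cat > h.py <<'E'
import numpy as np,cv2
from station import ctrl
C={}
def cam(n):
    if n not in C: C[n]=ctrl.capture(n)
    return C[n]
def ray(n,p):
    c=cam(n);V=np.array(c["view"]);R=V[:3,:3];o=-R.T@V[:3,3]
    d=R.T@np.array([(p[0]-c["cx"])/c["fx"],(p[1]-c["cy"])/c["fy"],1]);return o,d
def onz(n,p,z):
    o,d=ray(n,p);return o+d*(z-o[2])/d[2]
def tri(ps,pt):
    A=[];b=[]
    for n,p in(("side",ps),("top",pt)):
        o,d=ray(n,p);d/=np.linalg.norm(d);P=np.eye(3)-np.outer(d,d);A.append(P);b.append(P@o)
    return np.linalg.lstsq(np.vstack(A),np.hstack(b),rcond=None)[0]
def proj(n,X):
    c=cam(n);V=np.array(c["view"]);v=V[:3,:3]@X+V[:3,3];return c["fx"]*v[0]/v[2]+c["cx"],c["fy"]*v[1]/v[2]+c["cy"]
E
python3 - <<'E'
from h import *
np.set_printoptions(precision=1,suppress=True)
S=lambda X,Y,f,x0,y0:(X/f-.5+x0,Y/f-.5+y0)
d1=lambda X,Y:S(X,Y,6,235,215);d2=lambda X,Y:S(X,Y,12,222,190);d3=lambda X,Y:S(X,Y,9,305,132);d4=lambda X,Y:S(X,Y,7,262,148)
for nm,a,b in(("bl",d1(125,215),d2(75,207)),("br",d1(211,139),d2(268,174)),("yl",d1(250,98),d2(360,155)),("yr",d1(324,29),d2(549,116))):
    print(nm,tri(a,b),onz("side",a,186),onz("top",b,186))
for nm,p in(("blk l near",d2(108,415)),("blk r near",d2(712,305)),("blk r far",d2(690,85))): print(nm,onz("top",p,50))
print("base")
for p in((43,102),(337,62),(388,388),(93,432)): print(onz("top",d3(*p),12))
print("side base")
for p in((30,424),(278,530),(427,398),(178,305)): print(onz("side",d4(*p),12))
print("post top"); 
for p in((172,83),(265,70),(268,118),(180,135)): print(onz("top",d3(*p),212))
for p in((184,66),(217,80),(263,50),(230,37)): print(onz("side",d4(*p),212))
print("tip",tri(d4(500,243),d3(274,514)),onz("top",d3(274,514),173),onz("side",d4(500,237),173))
print("bar start", onz("top",d3(226,160),170), "bar at red", onz("top",d3(241,298),170))
print("red top ends",onz("top",d3(172,264),212),onz("top",d3(320,246),212),onz("side",d4(298,122),212),onz("side",d4(376,75),212))
E
```

```text
bl [495.3 313.7 184.5] [495. 315. 186.] [494.3 312.8 186. ]
br [503.6 260.3 181.7] [501.  263.7 186. ] [501.9 258.8 186. ]
yl [507.8 234.  183.7] [506.8 236.2 186. ] [506.5 233.  186. ]
yr [517.4 181.  181.9] [514.5 184.7 186. ] [515.9 180.  186. ]
blk l near [454.8 332.9  50. ]
blk r near [482.9 148.7  50. ]
blk r far [551.6 154.6  50. ]
base
[768.1  39.   12. ]
[781.8 -88.1  12. ]
[ 636.4 -103.9   12. ]
[621.4  21.4  12. ]
side base
[768.  43.  12.]
[622.   24.3  12. ]
[633.9 -98.3  12. ]
[783.3 -76.4  12. ]
post top
[706.  -15.3 212. ]
[709.9 -50.3 212. ]
[691.  -50.8 212. ]
[685.5 -17.6 212. ]
[703.6 -11.2 212. ]
[684.1 -11.7 212. ]
[686.7 -44.3 212. ]
[706.  -43.4 212. ]
tip [551.2 -48.1 164.6] [547.8 -48.7 173. ] [548.3 -41.2 173. ]
bar start [688.6 -35.4 170. ] bar at red [633.4 -39.3 170. ]
red top ends [635.5 -13.1 212. ] [640.6 -68.3 212. ] [633.4  -8.2 212. ] [633.9 -60.1 212. ]
```

```bash
cat >> h.py <<'E'
from scipy.spatial.transform import Rotation as Ro
def rows(pos,yaw):
    "yaw: heading (deg) wanted of tool x in world; tool straight down"
    s=ctrl.read_state();R=Ro.from_quat(s["tcp_rot"])
    best=None
    for k in(0,180):
        y=np.radians(yaw+k);X=np.array([np.cos(y),np.sin(y),0]);Z=np.array([0,0,-1.]);T=Ro.from_matrix(np.c_[X,np.cross(Z,X),Z])
        rv=(R.inv()*T).as_rotvec()
        if best is None or np.linalg.norm(rv)<np.linalg.norm(best): best=rv
    d=R.inv().apply(np.array(pos)-s["tcp_pos"])/100
    x=R.as_matrix()[:,0]
    print("t %.2f tcp"%s["t"],np.round(s["tcp_pos"],1),"yaw %.2f"%np.degrees(np.arctan2(x[1],x[0])),"tilt",np.round(R.as_matrix()[:2,2],3),"F",np.round(s["ft_force"],2),"gap %.1f"%(88*s["finger_gap"]))
    print("shift",np.round(d,3),"turn",np.round(np.degrees(best)/45,3))
E
python3 - <<'E'
from h import *
S=lambda X,Y,f,x0,y0:(X/f-.5+x0,Y/f-.5+y0)
c2=lambda X,Y:S(X,Y,4.2,195,125);d1=lambda X,Y:S(X,Y,6,235,215)
print(tri(d1(401,325),c2(112,535)),tri((325.5,247.5),c2(217,516)))
rows([400,-50,330],8.5); rows([498,287.5,330],8.5)
E
```

```text
[342.24089675 321.58277444 235.52901749] [350.95281616 240.92334328 230.62258083]
t 0.30 tcp [ 267.2 -564.8  238.4] yaw -64.68 tilt [-0.     0.001] F [-0.2   0.12 -0.57] gap 87.7
shift [-4.086 -3.402 -0.913] turn [-0.000e+00  1.000e-03 -1.626e+00]
t 0.30 tcp [ 267.2 -564.8  238.4] yaw -64.68 tilt [-0.     0.001] F [-0.2   0.12 -0.57] gap 87.7
shift [-6.718 -5.731 -0.912] turn [-0.000e+00  1.000e-03 -1.626e+00]
```

```bash
python3 -m handwheel '[{"tz":-0.4,"gripper":0.0},{"tz":-0.9,"tx":-0.3,"ty":-0.2,"gripper":0.0},{"tz":-0.9,"tx":-0.6,"ty":-0.5,"az":-0.2,"gripper":0.0},{"tz":-0.9,"tx":-1,"ty":-0.85,"az":-0.4,"gripper":0.0},{"tz":-0.9,"tx":-1,"ty":-0.85,"az":-0.6,"gripper":0.0},{"tz":-0.9,"tx":-1,"ty":-0.85,"az":-0.8,"gripper":0.0},{"tz":-0.9,"tx":-1,"ty":-0.85,"az":-0.8,"gripper":0.0}]'
python3 - <<'E'
from h import *
rows([400,-50,330],8.5); rows([498,287.5,330],8.5)
E
```

```text
t 0.30 tcp [ 267.2 -564.8  238.4] yaw -64.68 tilt [-0.     0.001] F [-0.2   0.12 -0.57] gap 87.7
shift [-4.086 -3.402 -0.913] turn [-0.000e+00  1.000e-03 -1.626e+00]
t 0.30 tcp [ 267.2 -564.8  238.4] yaw -64.68 tilt [-0.     0.001] F [-0.2   0.12 -0.57] gap 87.7
shift [-6.718 -5.731 -0.912] turn [-0.000e+00  1.000e-03 -1.626e+00]schema error: expected keys ax, ay, az, tx, ty, tz, gripper
```

Every row needs all seven keys, so the call was refused and nothing moved. I'll resend it in full.

```bash
python3 -m handwheel '[{"ax":0,"ay":0,"az":0,"tx":0,"ty":0,"tz":-0.4,"gripper":0},{"ax":0,"ay":0,"az":0,"tx":-0.3,"ty":-0.2,"tz":-0.9,"gripper":0},{"ax":0,"ay":0,"az":-0.2,"tx":-0.6,"ty":-0.5,"tz":-0.9,"gripper":0},{"ax":0,"ay":0,"az":-0.4,"tx":-0.9,"ty":-0.8,"tz":-0.9,"gripper":0},{"ax":0,"ay":0,"az":-0.6,"tx":-1,"ty":-0.85,"tz":-0.9,"gripper":0},{"ax":0,"ay":0,"az":-0.8,"tx":-1,"ty":-0.85,"tz":-0.9,"gripper":0},{"ax":0,"ay":0,"az":-0.8,"tx":-1,"ty":-0.85,"tz":-0.9,"gripper":0}]'
python3 - <<'E'
from h import *
rows([400,-50,330],8.5); rows([498,287.5,330],8.5)
E
```

```text
t: 1.0
tcp_pos: [301.4, -437.8, 328.9]
tcp_rot: [0.969, -0.246, 0.0, 0.0]
ft_force: [0.3, -0.3, 0.8]
finger_gap: 0.5
t 1.00 tcp [ 301.4 -437.8  328.9] yaw -28.53 tilt [ 0. -0.] F [ 0.26 -0.26  0.81] gap 44.0
shift [-0.986 -3.879 -0.011] turn [ 0.    -0.    -0.823]
t 1.00 tcp [ 301.4 -437.8  328.9] yaw -28.53 tilt [ 0. -0.] F [ 0.26 -0.26  0.81] gap 44.0
shift [-1.737 -7.312 -0.011] turn [ 0.    -0.    -0.823]
```

```bash
python3 -m handwheel '[{"ax":0,"ay":0,"az":-0.2,"tx":-0.1,"ty":-0.4,"tz":0,"gripper":0},{"ax":0,"ay":0,"az":-0.4,"tx":-0.2,"ty":-0.8,"tz":0,"gripper":0},{"ax":0,"ay":0,"az":-0.6,"tx":-0.25,"ty":-1,"tz":0,"gripper":0},{"ax":0,"ay":0,"az":-0.82,"tx":-0.25,"ty":-1,"tz":0,"gripper":0},{"ax":0,"ay":0,"az":-0.82,"tx":-0.25,"ty":-1,"tz":0,"gripper":0}]'
python3 - <<'E'
from h import *
rows([498,287.5,330],8.5)
E
```

```text
t: 1.5
tcp_pos: [327.6, -338.3, 328.8]
tcp_rot: [0.997, 0.073, 0.0, 0.0]
ft_force: [-0.3, -0.2, -0.1]
finger_gap: 0.501
t 1.50 tcp [ 327.6 -338.3  328.8] yaw 8.33 tilt [ 0. -0.] F [-0.34 -0.2  -0.05] gap 44.1
shift [ 2.593 -5.945 -0.012] turn [ 0.    -0.    -0.004]
```

```bash
M='x'; python3 -m handwheel '[{"ax":0,"ay":0,"az":0,"tx":0.3,"ty":-0.4,"tz":0,"gripper":0},{"ax":0,"ay":0,"az":0,"tx":0.5,"ty":-0.8,"tz":0,"gripper":0},{"ax":0,"ay":0,"az":0,"tx":0.7,"ty":-1,"tz":0,"gripper":0}]'
python3 -m handwheel '[{"ax":0,"ay":0,"az":0,"tx":0.3,"ty":-0.4,"tz":0,"gripper":0},{"ax":0,"ay":0,"az":0,"tx":0.5,"ty":-0.8,"tz":0,"gripper":0},{"ax":0,"ay":0,"az":0,"tx":0.7,"ty":-1,"tz":0,"gripper":0}]'
python3 -m handwheel '[{"ax":0,"ay":0,"az":0,"tx":0.2,"ty":-0.4,"tz":0,"gripper":0},{"ax":0,"ay":0,"az":0,"tx":0.4,"ty":-0.8,"tz":0,"gripper":0},{"ax":0,"ay":0,"az":0,"tx":0.5,"ty":-1,"tz":0,"gripper":0}]'
python3 -m handwheel '[{"ax":0,"ay":0,"az":0,"tx":0.2,"ty":-0.4,"tz":0,"gripper":0},{"ax":0,"ay":0,"az":0,"tx":0.4,"ty":-0.8,"tz":0,"gripper":0},{"ax":0,"ay":0,"az":0,"tx":0.5,"ty":-1,"tz":0,"gripper":0}]'
python3 - <<'E'
from h import *
rows([498,287.5,330],8.5)
E
```

```text
t: 1.8
tcp_pos: [382.7, -226.9, 328.9]
tcp_rot: [0.997, 0.071, -0.0, -0.0]
ft_force: [-0.2, 0.0, -0.4]
finger_gap: 0.5
t: 2.1
tcp_pos: [438.0, -117.3, 329.0]
tcp_rot: [0.997, 0.072, 0.0, -0.0]
ft_force: [0.6, 0.5, 0.3]
finger_gap: 0.502
t: 2.4
tcp_pos: [473.9, -10.5, 329.0]
tcp_rot: [0.997, 0.072, 0.001, -0.001]
ft_force: [0.7, -0.0, 0.5]
finger_gap: 0.503
t: 2.7
tcp_pos: [508.8, 95.8, 328.9]
tcp_rot: [0.997, 0.072, 0.001, -0.001]
ft_force: [-0.8, -0.0, 0.0]
finger_gap: 0.499
t 2.70 tcp [508.8  95.8 328.9] yaw 8.23 tilt [0.001 0.003] F [-0.81 -0.03  0.03] gap 43.9
shift [ 0.168 -1.913 -0.006] turn [-0.003 -0.002 -0.006]
```

```bash
python3 -m handwheel '[{"ax":0,"ay":0,"az":0,"tx":0.1,"ty":-0.4,"tz":0,"gripper":0},{"ax":0,"ay":0,"az":0,"tx":0.1,"ty":-0.8,"tz":0,"gripper":0},{"ax":0,"ay":0,"az":0,"tx":0.1,"ty":-1,"tz":0,"gripper":0}]'
python3 -m handwheel '[{"ax":0,"ay":0,"az":0,"tx":0,"ty":-0.4,"tz":0,"gripper":0},{"ax":0,"ay":0,"az":0,"tx":0.06,"ty":-0.8,"tz":0,"gripper":0},{"ax":0,"ay":0,"az":0,"tx":0.06,"ty":-0.9,"tz":0,"gripper":0},{"ax":0,"ay":0,"az":0,"tx":0.06,"ty":-0.9,"tz":0,"gripper":0}]'
python3 - <<'E'
from h import *
rows([498,287.5,200],8.5)
for n in("side","top"):
    im=cam(n)["image"][:,:,::-1]
    y0,x0=(150,195) if n=="side" else (150,190)
    cv2.imwrite(f"pics/g_{n}.png",cv2.resize(im[y0:y0+150,x0:x0+150],None,fx=4,fy=4,interpolation=cv2.INTER_CUBIC))
E
```

```text
t: 3.0
tcp_pos: [502.8, 196.1, 328.7]
tcp_rot: [0.997, 0.072, -0.0, -0.001]
ft_force: [0.5, 0.1, -0.2]
finger_gap: 0.502
t: 3.4
tcp_pos: [496.0, 283.7, 328.4]
tcp_rot: [0.997, 0.072, -0.0, -0.0]
ft_force: [1.1, -0.6, -0.0]
finger_gap: 0.502
t 3.40 tcp [496.  283.7 328.4] yaw 8.27 tilt [-0.001  0.001] F [ 1.06 -0.58 -0.02] gap 44.2
shift [ 0.026 -0.034  1.284] turn [-0.001  0.001 -0.005]
```

View pics/g_side.png

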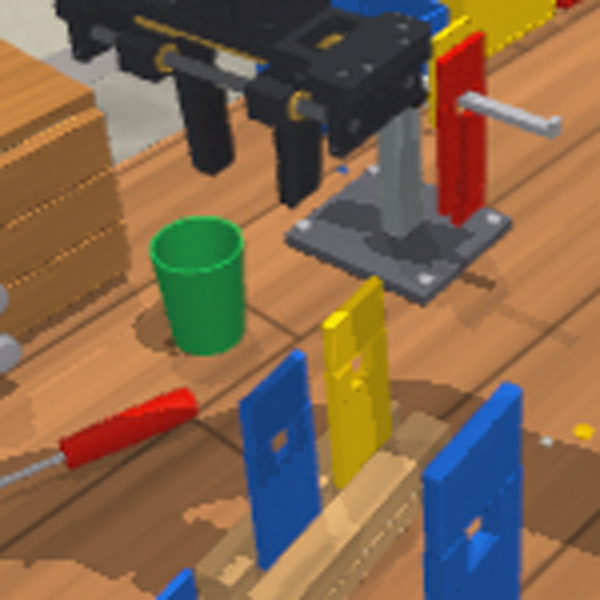

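View pics/g_top.png

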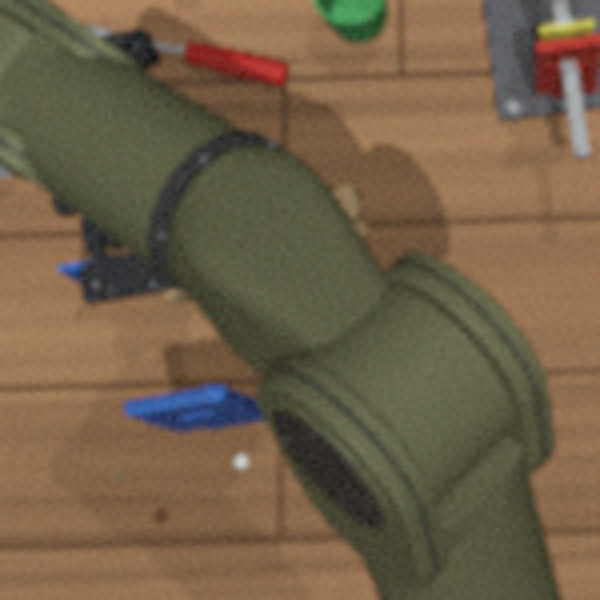

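```bash
python3 -m handwheel '[{"ax":0,"ay":0,"az":-0.01,"tx":0.02,"ty":-0.03,"tz":0.4,"gripper":0},{"ax":0,"ay":0,"az":-0.01,"tx":0.02,"ty":-0.03,"tz":0.8,"gripper":0},{"ax":0,"ay":0,"az":-0.01,"tx":0.02,"ty":-0.03,"tz":1,"gripper":0}]'
python3 -m handwheel '[{"ax":0,"ay":0,"az":0,"tx":0,"ty":0,"tz":0.3,"gripper":0},{"ax":0,"ay":0,"az":0,"tx":0,"ty":0,"tz":0.3,"gripper":0},{"ax":0,"ay":0,"az":0,"tx":0,"ty":0,"tz":0.3,"gripper":0}]'
python3 - <<'E'
from h import *
rows([498,287.5,156],8.5)
s=ctrl.read_state();p=s["tcp_pos"];X=Ro.from_quat(s["tcp_rot"]).as_matrix()[:,0];Y=Ro.from_quat(s["tcp_rot"]).as_matrix()[:,1]
im=cam("side")["image"][:,:,::-1].copy();y0,x0=200,230;f=7
a=cv2.resize(im[y0:y0+85,x0:x0+85],None,fx=f,fy=f,interpolation=cv2.INTER_CUBIC)
for u in(-39.5,-22,22,39.5):
  for v in(-9,9):
    q=proj("side",p+u*X+v*Y); cv2.circle(a,(int((q[0]-x0+.5)*f),int((q[1]-y0+.5)*f)),3,(0,0,255),-1)
q=proj("side",p);cv2.circle(a,(int((q[0]-x0+.5)*f),int((q[1]-y0+.5)*f)),3,(0,255,0),-1)
cv2.imwrite("pics/g2.png",a)
E
```

```text
t: 3.8
tcp_pos: [497.9, 281.0, 225.7]
tcp_rot: [0.997, 0.073, -0.002, 0.002]
ft_force: [-1.0, -0.4, 0.3]
finger_gap: 0.499
t: 4.1
tcp_pos: [498.7, 283.6, 199.0]
tcp_rot: [0.997, 0.074, -0.0, 0.001]
ft_force: [-0.1, 0.5, 0.2]
finger_gap: 0.502
t 4.10 tcp [498.7 283.6 199. ] yaw 8.51 tilt [-0.    -0.001] F [-0.1   0.51  0.19] gap 44.2
shift [-0.001 -0.04   0.43 ] turn [0.002 0.    0.   ]
```

View pics/g2.png

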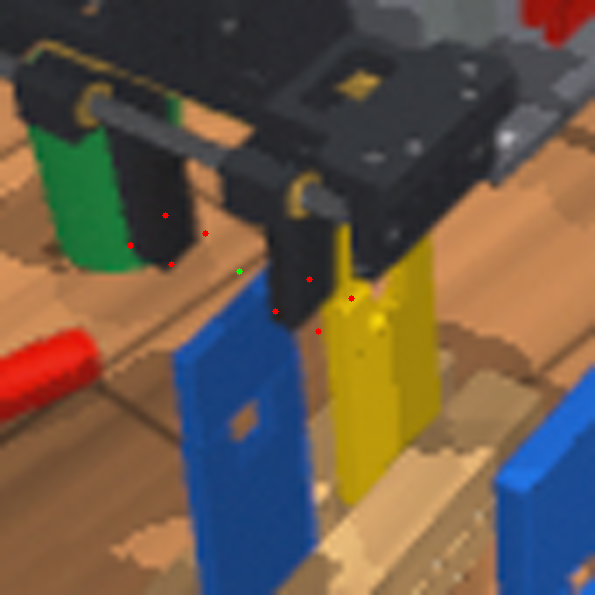

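```bash
python3 -m handwheel '[{"ax":0,"ay":0,"az":0,"tx":0,"ty":-0.02,"tz":0.2,"gripper":0},{"ax":0,"ay":0,"az":0,"tx":0,"ty":-0.02,"tz":0.3,"gripper":0},{"ax":0,"ay":0,"az":0,"tx":0,"ty":-0.02,"tz":0.43,"gripper":0},{"ax":0,"ay":0,"az":0,"tx":0,"ty":-0.02,"tz":0.43,"gripper":0}]'
python3 - <<'E'
from h import *
rows([498,285.5,156],8.5)
im=cam("side")["image"][:,:,::-1].copy();y0,x0=200,230;f=7
cv2.imwrite("pics/g3.png",cv2.resize(im[y0:y0+85,x0:x0+85],None,fx=f,fy=f,interpolation=cv2.INTER_CUBIC))
E
```

```text
t: 4.55
tcp_pos: [497.3, 286.4, 154.7]
tcp_rot: [0.997, 0.075, -0.001, 0.001]
ft_force: [0.0, 0.3, 0.2]
finger_gap: 0.496
t 4.55 tcp [497.3 286.4 154.7] yaw 8.65 tilt [-0.001 -0.002] F [0.   0.26 0.19] gap 43.7
shift [ 0.006  0.01  -0.013] turn [0.002 0.002 0.003]
```

View pics/g3.png

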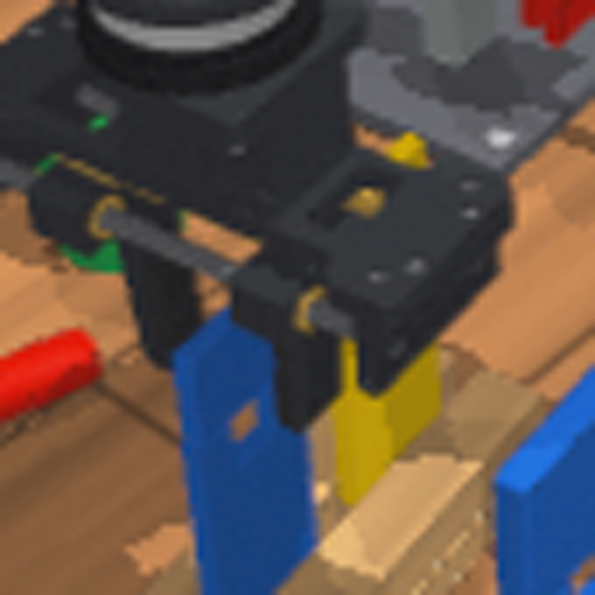

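The fingers straddle the blue tab, with the near finger at crop (305,380) and the far one at (160,330), and clear yellow. Closing now.

```bash
python3 -m handwheel '[{"ax":0,"ay":0,"az":0,"tx":0,"ty":0,"tz":0,"gripper":-0.6},{"ax":0,"ay":0,"az":0,"tx":0,"ty":0,"tz":0,"gripper":-0.6},{"ax":0,"ay":0,"az":0,"tx":0,"ty":0,"tz":0,"gripper":-1},{"ax":0,"ay":0,"az":0,"tx":0,"ty":0,"tz":0,"gripper":-1},{"ax":0,"ay":0,"az":0,"tx":0,"ty":0,"tz":0,"gripper":-1},{"ax":0,"ay":0,"az":0,"tx":0,"ty":0,"tz":0,"gripper":-1}]'
python3 - <<'E'
from h import *
rows([498,285.5,156],8.5)
im=cam("side")["image"][:,:,::-1].copy();y0,x0=200,230;f=7
cv2.imwrite("pics/g4.png",cv2.resize(im[y0:y0+85,x0:x0+85],None,fx=f,fy=f,interpolation=cv2.INTER_CUBIC))
E
```

```text
t: 5.2
tcp_pos: [498.0, 287.3, 155.9]
tcp_rot: [0.997, 0.076, 0.0, -0.0]
ft_force: [0.0, 0.7, 1.2]
finger_gap: 0.1
t 5.20 tcp [498.  287.3 155.9] yaw 8.66 tilt [0.001 0.   ] F [0.03 0.67 1.17] gap 8.8
shift [-0.003  0.018 -0.001] turn [-0.    -0.001  0.004]
```

View pics/g4.png

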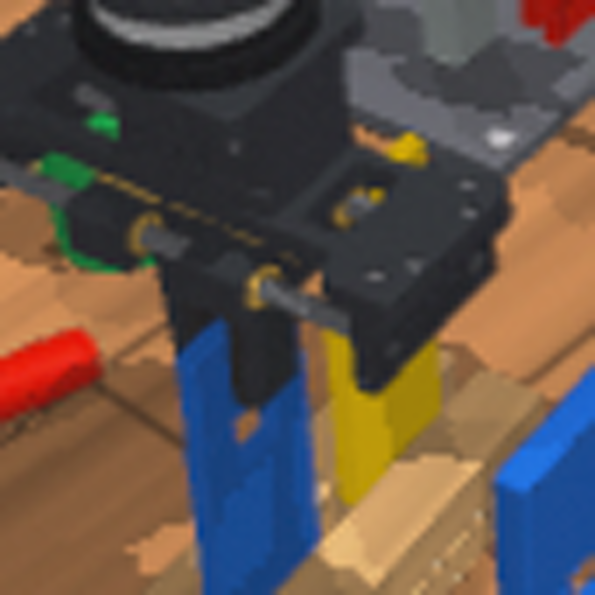

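```bash
python3 -m handwheel '[{"ax":0,"ay":0,"az":0,"tx":0,"ty":0,"tz":-0.2,"gripper":-1},{"ax":0,"ay":0,"az":0,"tx":0,"ty":0,"tz":-0.5,"gripper":-1},{"ax":0,"ay":0,"az":0,"tx":0,"ty":0,"tz":-0.9,"gripper":-1},{"ax":0,"ay":0,"az":0,"tx":0,"ty":0,"tz":-1,"gripper":-1}]'
python3 -m handwheel '[{"ax":0,"ay":0,"az":0,"tx":0,"ty":0,"tz":-0.4,"gripper":-1},{"ax":0,"ay":0,"az":0,"tx":0,"ty":0,"tz":-0.7,"gripper":-1},{"ax":0,"ay":0,"az":0,"tx":0,"ty":0,"tz":-0.7,"gripper":-1},{"ax":0,"ay":0,"az":0,"tx":0,"ty":0,"tz":-0.7,"gripper":-1}]'
python3 - <<'E'
from h import *
rows([440,-70,320],6.9)
s=ctrl.read_state();p=s["tcp_pos"];M=Ro.from_quat(s["tcp_rot"]).as_matrix();X,Y=M[:,0],M[:,1]
im=cam("side")["image"][:,:,::-1].copy();y0,x0=160,220;f=6
a=cv2.resize(im[y0:y0+100,x0:x0+100],None,fx=f,fy=f,interpolation=cv2.INTER_CUBIC)
for v in(-28,-11,0,11,28):
  for h in(0,100,124,166):
    if abs(v)==11 and h in(0,166): continue
    q=proj("side",p+v*Y-4.5*X+np.array([0,0,h-136]));cv2.circle(a,(int((q[0]-x0+.5)*f),int((q[1]-y0+.5)*f)),2,(0,0,255),-1)
cv2.imwrite("pics/g5.png",a)
E
```

```text
t: 5.65
tcp_pos: [498.9, 288.9, 259.3]
tcp_rot: [0.997, 0.076, 0.003, -0.002]
ft_force: [-0.4, 0.8, -0.8]
finger_gap: 0.099
t: 6.05
tcp_pos: [497.5, 286.8, 325.0]
tcp_rot: [0.997, 0.075, -0.0, 0.0]
ft_force: [-0.1, -0.6, -2.2]
finger_gap: 0.104
t 6.05 tcp [497.5 286.8 325. ] yaw 8.66 tilt [-0.    -0.001] F [-0.12 -0.6  -2.22] gap 9.1
shift [-1.105  3.44   0.054] turn [0.001 0.001 0.039]
```

View pics/g5.png

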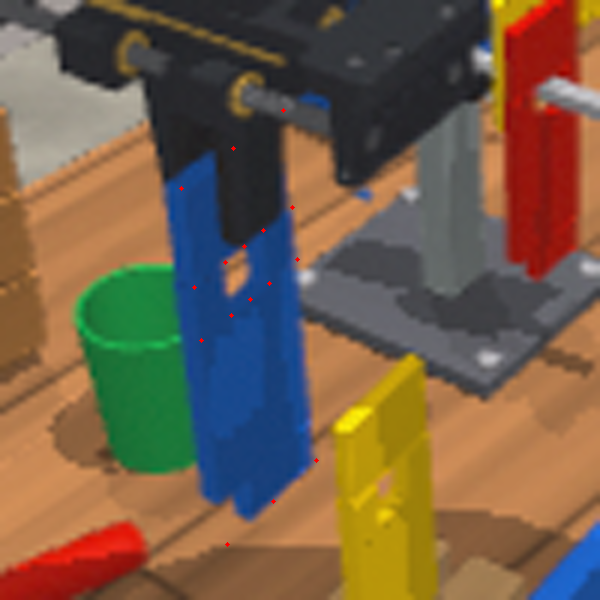

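The stick is held square and hangs free, with its bottom at crop (245,515). Moving clear of yellow and over to the front of the bar tip.

```bash
python3 -m handwheel '[{"ax":0,"ay":0,"az":0,"tx":-0.3,"ty":0,"tz":0,"gripper":-1},{"ax":0,"ay":0,"az":0,"tx":-0.6,"ty":0.2,"tz":0,"gripper":-1},{"ax":0,"ay":0,"az":0,"tx":-0.7,"ty":0.6,"tz":0,"gripper":-1},{"ax":0,"ay":0,"az":0,"tx":-0.7,"ty":1,"tz":0,"gripper":-1}]'
python3 -m handwheel '[{"ax":0,"ay":0,"az":0,"tx":0,"ty":0.4,"tz":0,"gripper":-1},{"ax":0,"ay":0,"az":0,"tx":0,"ty":0.8,"tz":0,"gripper":-1},{"ax":0,"ay":0,"az":0,"tx":0,"ty":1,"tz":0,"gripper":-1}]'
python3 -m handwheel '[{"ax":0,"ay":0,"az":0,"tx":0,"ty":0.4,"tz":0,"gripper":-1},{"ax":0,"ay":0,"az":0,"tx":0,"ty":0.8,"tz":0,"gripper":-1},{"ax":0,"ay":0,"az":0,"tx":0,"ty":1,"tz":0,"gripper":-1},{"ax":0,"ay":0,"az":0,"tx":0,"ty":1,"tz":0,"gripper":-1}]'
python3 - <<'E'
from h import *
rows([500,-52,230],6.9)
E
```

```text
t: 6.5
tcp_pos: [440.7, 176.4, 324.0]
tcp_rot: [0.997, 0.078, -0.002, 0.001]
ft_force: [0.9, -0.1, -0.6]
finger_gap: 0.1
t: 6.8
tcp_pos: [457.7, 74.1, 323.6]
tcp_rot: [0.997, 0.073, -0.002, 0.002]
ft_force: [-0.4, -0.2, -0.6]
finger_gap: 0.102
t: 7.2
tcp_pos: [472.7, -24.0, 323.6]
tcp_rot: [0.997, 0.072, -0.002, 0.001]
ft_force: [-1.2, 1.2, -0.8]
finger_gap: 0.099
t 7.20 tcp [472.7 -24.  323.6] yaw 8.28 tilt [-0.005 -0.002] F [-1.18  1.23 -0.76] gap 8.7
shift [0.234 0.316 0.935] turn [0.001 0.006 0.031]
```

```bash
python3 -m handwheel '[{"ax":0,"ay":0,"az":0.03,"tx":0.2,"ty":0.3,"tz":0,"gripper":-1},{"ax":0,"ay":0,"az":0.03,"tx":0.23,"ty":0.32,"tz":0.3,"gripper":-1},{"ax":0,"ay":0,"az":0.03,"tx":0.23,"ty":0.32,"tz":0.7,"gripper":-1},{"ax":0,"ay":0,"az":0.03,"tx":0.23,"ty":0.32,"tz":0.93,"gripper":-1},{"ax":0,"ay":0,"az":0.03,"tx":0.23,"ty":0.32,"tz":0.93,"gripper":-1},{"ax":0,"ay":0,"az":0.03,"tx":0.23,"ty":0.32,"tz":0.93,"gripper":-1}]'
python3 - <<'E'
from h import *
rows([500,-52,193],6.9)
im=cam("side")["image"][:,:,::-1].copy();y0,x0=140,270;f=6
cv2.imwrite("pics/i1.png",cv2.resize(im[y0:y0+100,x0:x0+120],None,fx=f,fy=f,interpolation=cv2.INTER_CUBIC))
im=cam("top")["image"][:,:,::-1].copy();y0,x0=120,290;f=6
cv2.imwrite("pics/i2.png",cv2.resize(im[y0:y0+100,x0:x0+100],None,fx=f,fy=f,interpolation=cv2.INTER_CUBIC))
E
```

```text
t: 7.8
tcp_pos: [501.0, -46.7, 232.5]
tcp_rot: [0.998, 0.065, -0.001, -0.0]
ft_force: [-0.3, 0.7, -0.8]
finger_gap: 0.096
t 7.80 tcp [501.  -46.7 232.5] yaw 7.42 tilt [-0.001  0.001] F [-0.3   0.72 -0.79] gap 8.4
shift [-0.017  0.052  0.395] turn [-0.001  0.001  0.012]
```

View pics/i1.png

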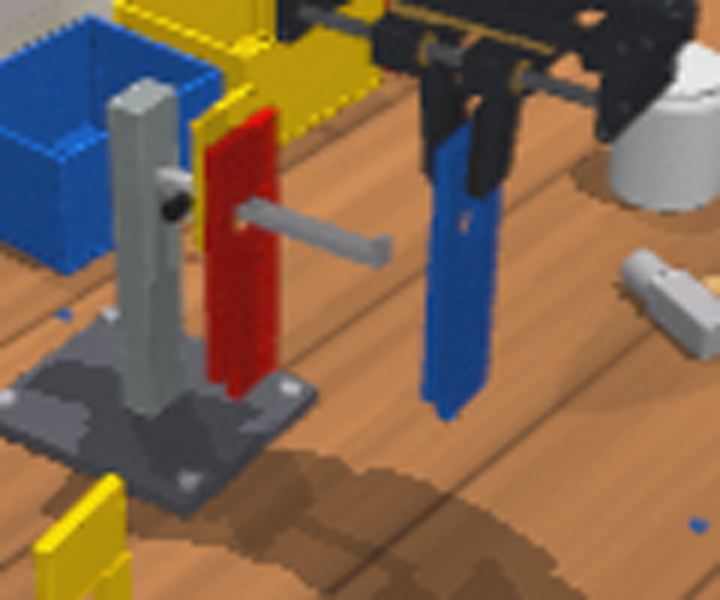

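View pics/i2.png

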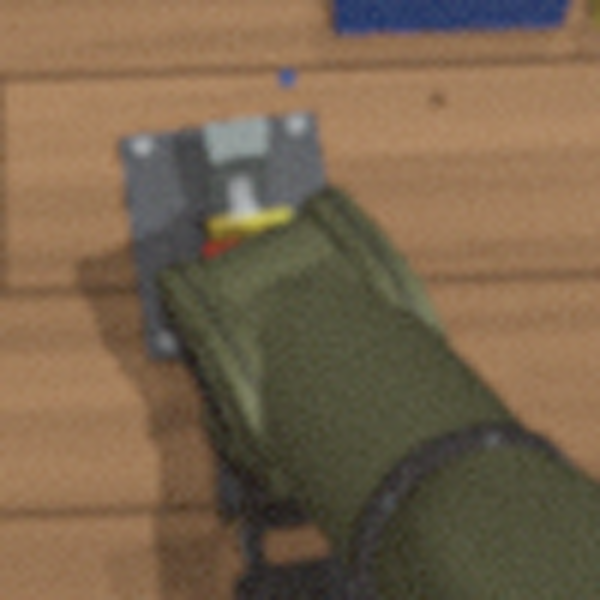

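```bash
python3 - <<'E'
from h import *
im=cam("side")["image"][:,:,::-1].copy()
def crop(x0,y0,w,h,f,n):
    a=cv2.resize(im[y0:y0+h,x0:x0+w],None,fx=f,fy=f,interpolation=cv2.INTER_CUBIC)
    return a
a=crop(300,150,24,60,10,0);b=crop(334,155,24,60,10,0);cv2.imwrite("pics/j.png",np.hstack([a,b]))
hsv=cv2.cvtColor(im,cv2.COLOR_BGR2HSV)
for nm,lo,hi,box in(("red",(0,120,60),(6,255,255),(300,150,325,215)),("blue",(105,120,50),(125,255,255),(330,155,358,215))):
    m=cv2.inRange(hsv,lo,hi);x0,y0,x1,y1=box;k=np.zeros_like(m);k[y0:y1,x0:x1]=m[y0:y1,x0:x1]
    for y in range(y0,y1,3):
        xs=np.where(k[y])[0]
        if len(xs):print(nm,y,xs.min(),xs.max())
E
```

```text
red 159 312 314
red 162 308 314
red 165 304 315
red 168 304 315
red 171 305 315
red 174 305 309
red 177 304 312
red 180 304 315
red 183 304 315
red 186 304 315
red 189 304 315
red 192 305 315
red 195 305 315
red 198 304 315
red 201 304 315
red 204 308 311
blue 161 345 348
blue 164 342 347
blue 167 342 347
blue 170 342 347
blue 173 342 352
blue 176 342 352
blue 179 341 351
blue 182 341 351
blue 185 341 351
blue 188 341 350
blue 191 341 350
blue 194 341 350
blue 197 341 350
blue 200 340 349
blue 203 340 349
blue 206 342 346
```

View pics/j.png

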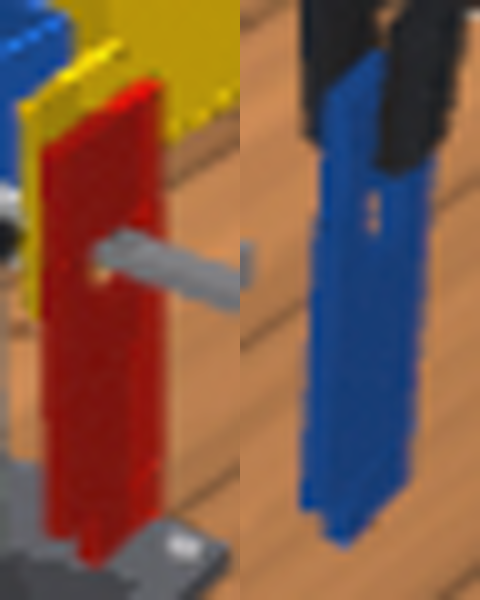

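```bash
python3 - <<'E'
from h import *
np.set_printoptions(precision=1,suppress=True)
t=np.radians(6.9);o=np.array([687,-33.5]);ux=np.array([np.cos(t),np.sin(t)]);uy=np.array([-ux[1],ux[0]])
f=lambda P:np.array([ux@(P[:2]-o),uy@(P[:2]-o)])
for p in((315.8,200.7),(308.8,206.3)):P=onz("side",p,46);print("red",P,f(P))
for p in((350.5,203),(343.8,209.3)):P=onz("side",p,96.5);print("blue",P,f(P))
for nm,p,z in(("bar tip lip top l/r",(262+480/7-.5,148+240/7-.5),170),("lip top",(262+502/7-.5,148+220/7-.5),176),("lip bottom end",(262+497/7-.5,148+254/7-.5),162)):P=onz("side",p,z);print(nm,P,f(P))
print("tcp",f(ctrl.read_state()["tcp_pos"]))
print("top-based bar line",f(np.array([547.8,-48.7])),f(np.array([633.4,-39.3])),f(np.array([688.6,-35.4])))
# independent check: mask of bar in the first top image: mid columns per row
E
python3 - <<'E'
import cv2,numpy as np
from h import *
t=cv2.imread("pics/top0.png");g=cv2.cvtColor(t,cv2.COLOR_BGR2HSV)
for y in range(166,190,2):
    r=g[y,325:345];print(y,[int(v) for v in r[:,1]],)
E
```

```text
red [635.6 -64.6  46. ] [-54.8 -24.7]
red [633.1 -26.2  46. ] [-52.7  13.7]
blue [501.7 -73.1  96.5] [-188.8  -17.1]
blue [498.4 -34.3  96.5] [-187.3   21.9]
bar tip lip top l/r [556.1 -37.4 170. ] [-130.4   11.9]
lip top [553.1 -48.5 176. ] [-134.8    1.2]
lip bottom end [551.2 -43.2 162. ] [-136.     6.7]
tcp [-185.2    8.2]
top-based bar line [-140.     1.6] [-53.9   0.7] [ 1.4 -2.1]
166 [167, 184, 177, 187, 129, 32, 2, 2, 28, 92, 159, 184, 197, 171, 127, 42, 5, 3, 13, 5]
168 [178, 174, 195, 187, 138, 40, 3, 8, 8, 18, 116, 184, 180, 168, 94, 28, 10, 10, 5, 7]
170 [185, 177, 186, 191, 165, 52, 2, 7, 6, 16, 99, 172, 188, 155, 87, 16, 8, 8, 7, 12]
172 [166, 161, 167, 175, 182, 74, 5, 5, 3, 13, 61, 138, 157, 139, 54, 3, 10, 9, 7, 7]
174 [11, 17, 24, 59, 92, 66, 16, 3, 3, 5, 2, 10, 8, 5, 8, 20, 12, 7, 8, 7]
176 [13, 6, 12, 7, 10, 11, 10, 6, 4, 4, 2, 5, 25, 25, 37, 38, 52, 78, 86, 93]
178 [33, 30, 49, 85, 98, 111, 60, 7, 8, 6, 14, 66, 115, 114, 113, 107, 110, 112, 119, 108]
180 [114, 108, 123, 126, 121, 120, 98, 29, 5, 5, 6, 48, 103, 115, 111, 112, 114, 110, 108, 113]
182 [117, 115, 123, 125, 113, 121, 103, 53, 6, 7, 4, 36, 92, 111, 109, 115, 111, 112, 115, 114]
184 [113, 110, 122, 121, 126, 118, 111, 68, 10, 9, 3, 20, 74, 113, 110, 112, 113, 115, 115, 111]
186 [112, 114, 120, 116, 115, 123, 124, 89, 22, 9, 9, 11, 51, 105, 114, 109, 117, 114, 117, 112]
188 [120, 114, 114, 113, 112, 117, 122, 116, 56, 5, 2, 5, 52, 107, 113, 113, 107, 114, 116, 111]
```

```bash
python3 - <<'E'
from h import *
np.set_printoptions(precision=1,suppress=True)
t=cv2.imread("pics/top0.png");g=cv2.cvtColor(t,cv2.COLOR_BGR2HSV)[:,:,1].astype(float)
P=[]
for y in list(range(165,173))+list(range(178,187)):
    r=g[y,325:342]; hi=150 if y<175 else 112
    w=np.clip(hi-r,0,hi)/hi; 
    c=int(np.argmax(np.convolve(w[:13],np.ones(4),'same'))); sl=slice(max(c-4,0),c+5)
    x=(w[sl]*np.arange(325,342)[sl]).sum()/w[sl].sum()
    P.append(onz("top",(x,y),170)[:2])
P=np.array(P);k=np.polyfit(P[:,0],P[:,1],1);print(k,"yaw",np.degrees(np.arctan(k[0])),"res",P[:,1]-np.polyval(k,P[:,0]),"y at 548,633,687",np.polyval(k,[548,633,687]))
E
```

```text
[   0.1 -108.9] yaw 6.190244854395444 res [ 0.   0.4 -0.4 -0.3 -0.3  0.2  0.2  0.3  0.4 -0.  -0.1 -0.3 -0.1  0.1
 -0.   0.1 -0.1] y at 548,633,687 [-49.5 -40.3 -34.4]
```

```bash
python3 - <<'E'
from h import *
rows([501,-54.2,193],6.5)
E
python3 -m handwheel '[{"ax":0,"ay":0,"az":0.02,"tx":-0.01,"ty":0.07,"tz":0.2,"gripper":-1},{"ax":0,"ay":0,"az":0.02,"tx":-0.01,"ty":0.07,"tz":0.39,"gripper":-1},{"ax":0,"ay":0,"az":0.02,"tx":-0.01,"ty":0.07,"tz":0.39,"gripper":-1},{"ax":0,"ay":0,"az":0.02,"tx":-0.01,"ty":0.07,"tz":0.39,"gripper":-1},{"ax":0,"ay":0,"az":0.02,"tx":-0.01,"ty":0.07,"tz":0.39,"gripper":-1}]'
python3 - <<'E'
from h import *
rows([526,-51.5,193],6.5)
E
```

```text
t 8.05 tcp [502.  -47.9 233.9] yaw 7.32 tilt [ 0.002 -0.   ] F [ 0.03 -0.57 -0.61] gap 8.6
shift [-0.019  0.061  0.409] turn [ 0.001 -0.003  0.018]
t: 8.55
tcp_pos: [502.0, -54.8, 194.8]
tcp_rot: [0.998, 0.056, 0.001, -0.0]
ft_force: [-0.4, 0.7, -0.8]
finger_gap: 0.097
t 8.55 tcp [502.  -54.8 194.8] yaw 6.42 tilt [0.002 0.   ] F [-0.35  0.7  -0.75] gap 8.6
shift [ 0.242 -0.006  0.019] turn [ 0.    -0.003 -0.002]
```

```bash
python3 -m handwheel '[{"ax":0,"ay":0,"az":0,"tx":0.1,"ty":0,"tz":0.01,"gripper":-1},{"ax":0,"ay":0,"az":0,"tx":0.2,"ty":0,"tz":0.01,"gripper":-1},{"ax":0,"ay":0,"az":0,"tx":0.24,"ty":0,"tz":0.01,"gripper":-1},{"ax":0,"ay":0,"az":0,"tx":0.24,"ty":0,"tz":0.01,"gripper":-1},{"ax":0,"ay":0,"az":0,"tx":0.24,"ty":0,"tz":0.01,"gripper":-1}]'
python3 - <<'E'
from h import *
rows([526,-51.5,193],6.5)
im=cam("side")["image"][:,:,::-1].copy();y0,x0=150,295;f=10
cv2.imwrite("pics/k1.png",cv2.resize(im[y0:y0+60,x0:x0+65],None,fx=f,fy=f,interpolation=cv2.INTER_CUBIC))
E
```

```text
t: 9.05
tcp_pos: [524.9, -52.4, 192.6]
tcp_rot: [0.998, 0.056, -0.0, 0.0]
ft_force: [-0.1, -0.7, -1.0]
finger_gap: 0.101
t 9.05 tcp [524.9 -52.4 192.6] yaw 6.42 tilt [-0. -0.] F [-0.13 -0.66 -0.96] gap 8.9
shift [ 0.012 -0.008 -0.004] turn [ 0.     0.001 -0.002]
```

View pics/k1.png

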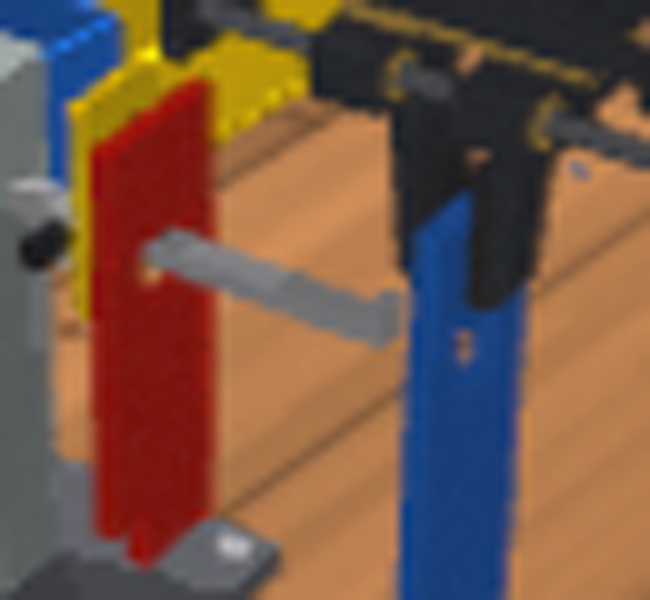

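The slot's see-through sliver at crop (463,345) lies on the extended bar axis, which predicts about (463,341–350). I'll advance in steps and watch the force.

```bash
python3 -m handwheel '[{"ax":0,"ay":0,"az":0,"tx":0.06,"ty":0,"tz":0,"gripper":-1},{"ax":0,"ay":0,"az":0,"tx":0.12,"ty":0,"tz":0,"gripper":-1},{"ax":0,"ay":0,"az":0,"tx":0.18,"ty":0,"tz":0,"gripper":-1},{"ax":0,"ay":0,"az":0,"tx":0.18,"ty":0,"tz":0,"gripper":-1}]'
python3 -m handwheel '[{"ax":0,"ay":0,"az":0,"tx":0.05,"ty":0,"tz":0,"gripper":-1},{"ax":0,"ay":0,"az":0,"tx":0.1,"ty":0,"tz":0,"gripper":-1},{"ax":0,"ay":0,"az":0,"tx":0.14,"ty":0,"tz":0,"gripper":-1},{"ax":0,"ay":0,"az":0,"tx":0.14,"ty":0,"tz":0,"gripper":-1}]'
python3 - <<'E'
from h import *
rows([584,-45.5,193],6.5)
im=cam("side")["image"][:,:,::-1].copy();y0,x0=150,295;f=10
cv2.imwrite("pics/k2.png",cv2.resize(im[y0:y0+60,x0:x0+65],None,fx=f,fy=f,interpolation=cv2.INTER_CUBIC))
E
```

```text
t: 9.5
tcp_pos: [544.2, -50.1, 192.8]
tcp_rot: [0.998, 0.056, 0.001, -0.0]
ft_force: [0.6, -0.3, -1.3]
finger_gap: 0.1
t: 9.9
tcp_pos: [557.6, -48.7, 192.7]
tcp_rot: [0.998, 0.056, 0.0, -0.0]
ft_force: [0.2, -0.4, -2.1]
finger_gap: 0.102
t 9.90 tcp [557.6 -48.7 192.7] yaw 6.41 tilt [0.001 0.   ] F [ 0.23 -0.35 -2.14] gap 8.9
shift [ 0.266 -0.002 -0.002] turn [-0.    -0.001 -0.002]
```

View pics/k2.png

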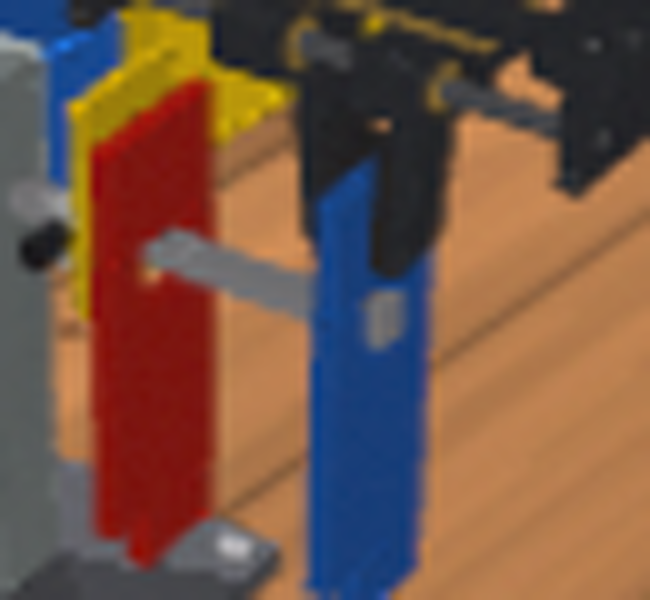

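The lip shows through the blue slot at crop (385,318) with no contact force. Continuing along the bar.

```bash
python3 -m handwheel '[{"ax":0,"ay":0,"az":0,"tx":0.07,"ty":0,"tz":0,"gripper":-1},{"ax":0,"ay":0,"az":0,"tx":0.14,"ty":0,"tz":0,"gripper":-1},{"ax":0,"ay":0,"az":0,"tx":0.21,"ty":0,"tz":0,"gripper":-1},{"ax":0,"ay":0,"az":0,"tx":0.25,"ty":0,"tz":0,"gripper":-1},{"ax":0,"ay":0,"az":0,"tx":0.25,"ty":0,"tz":0,"gripper":-1}]'
python3 - <<'E'
from h import *
rows([584,-45.5,193],6.5)
im=cam("side")["image"][:,:,::-1].copy();y0,x0=150,295;f=10
cv2.imwrite("pics/k3.png",cv2.resize(im[y0:y0+60,x0:x0+65],None,fx=f,fy=f,interpolation=cv2.INTER_CUBIC))
E
```

```text
t: 10.45
tcp_pos: [582.5, -45.8, 192.7]
tcp_rot: [0.998, 0.056, 0.0, -0.0]
ft_force: [-0.2, -0.3, -1.4]
finger_gap: 0.097
t 10.45 tcp [582.5 -45.8 192.7] yaw 6.41 tilt [0.001 0.   ] F [-0.16 -0.28 -1.36] gap 8.5
shift [ 0.016 -0.002 -0.003] turn [-0.    -0.001 -0.002]
```

View pics/k3.png

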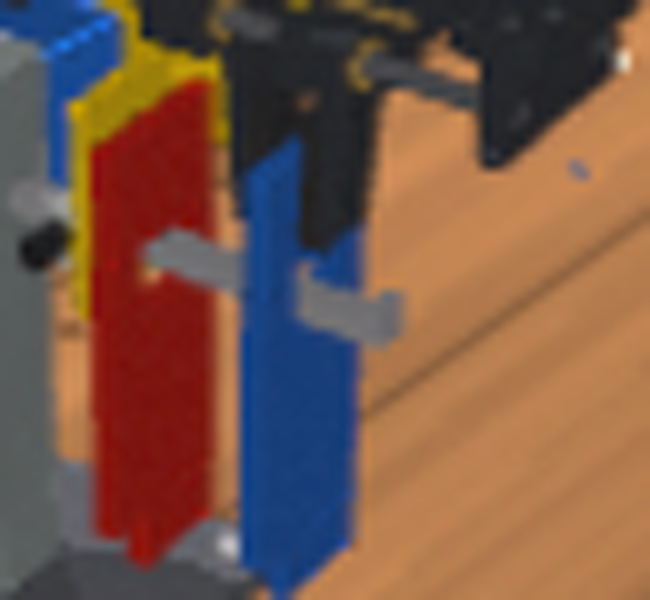

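The blue stick is over the bar with the lip in front of it at crop (390,315). Lowering onto the bar.

```bash
python3 -m handwheel '[{"ax":0,"ay":0,"az":0,"tx":0,"ty":0,"tz":0.03,"gripper":-1},{"ax":0,"ay":0,"az":0,"tx":0,"ty":0,"tz":0.06,"gripper":-1},{"ax":0,"ay":0,"az":0,"tx":0,"ty":0,"tz":0.09,"gripper":-1},{"ax":0,"ay":0,"az":0,"tx":0,"ty":0,"tz":0.09,"gripper":-1}]'
python3 -m handwheel '[{"ax":0,"ay":0,"az":0,"tx":0,"ty":0,"tz":0.01,"gripper":-1},{"ax":0,"ay":0,"az":0,"tx":0,"ty":0,"tz":0.01,"gripper":-1}]'
```

```text
t: 10.9
tcp_pos: [581.1, -46.2, 183.1]
tcp_rot: [0.998, 0.056, -0.001, 0.0]
ft_force: [-0.8, -0.1, -1.4]
finger_gap: 0.097
t: 11.1
tcp_pos: [581.6, -46.1, 182.7]
tcp_rot: [0.998, 0.056, -0.0, 0.0]
ft_force: [0.8, -0.8, -1.9]
finger_gap: 0.1
```

```bash
python3 -m handwheel '[{"ax":0,"ay":0,"az":0,"tx":0,"ty":0,"tz":0.01,"gripper":-1},{"ax":0,"ay":0,"az":0,"tx":0,"ty":0,"tz":0.01,"gripper":-1}]'
```

```text
t: 11.3
tcp_pos: [581.9, -46.1, 181.9]
tcp_rot: [0.998, 0.056, 0.0, 0.0]
ft_force: [0.3, 0.4, -0.4]
finger_gap: 0.097
```

```bash
python3 -m handwheel '[{"ax":0,"ay":0,"az":0,"tx":0,"ty":0,"tz":0.005,"gripper":-1},{"ax":0,"ay":0,"az":0,"tx":0,"ty":0,"tz":0.005,"gripper":-0.75},{"ax":0,"ay":0,"az":0,"tx":0,"ty":0,"tz":0.005,"gripper":-0.7},{"ax":0,"ay":0,"az":0,"tx":0,"ty":0,"tz":0.005,"gripper":-0.6},{"ax":0,"ay":0,"az":0,"tx":0,"ty":0,"tz":0.005,"gripper":-0.5},{"ax":0,"ay":0,"az":0,"tx":0,"ty":0,"tz":0.005,"gripper":-0.5}]'
python3 - <<'E'
from h import *
rows([584,-45.5,193],6.5)
im=cam("side")["image"][:,:,::-1].copy();y0,x0=150,295;f=10
cv2.imwrite("pics/k4.png",cv2.resize(im[y0:y0+60,x0:x0+65],None,fx=f,fy=f,interpolation=cv2.INTER_CUBIC))
E
```

```text
t: 11.9
tcp_pos: [581.7, -46.1, 181.1]
tcp_rot: [0.998, 0.056, -0.0, 0.0]
ft_force: [-0.0, 0.3, 0.3]
finger_gap: 0.249
t 11.90 tcp [581.7 -46.1 181.1] yaw 6.41 tilt [-0. -0.] F [-0.04  0.34  0.29] gap 21.9
shift [ 0.024 -0.003 -0.119] turn [ 0.     0.    -0.002]
```

View pics/k4.png

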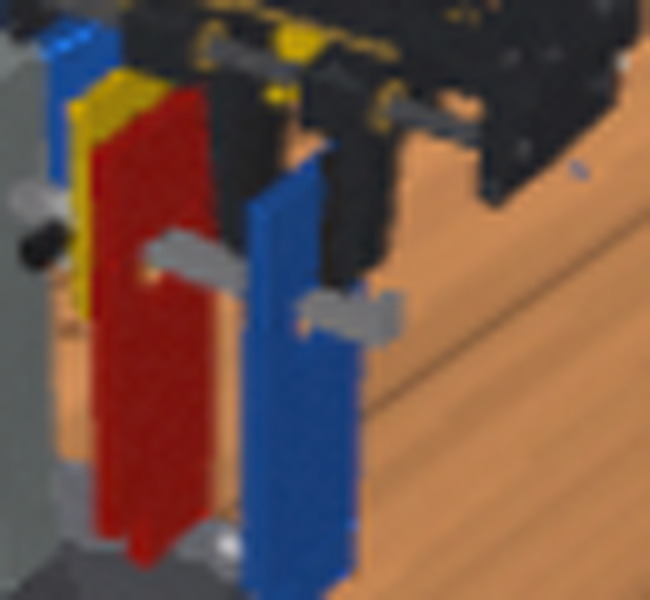

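Blue hangs on the bar, with the bar through its slot at crop (300,315) and the fingers clear on both sides. Next I go up, back past its front face, close, and come down to push just above the bar.

```bash
python3 -m handwheel '[{"ax":0,"ay":0,"az":0,"tx":0,"ty":0,"tz":-0.1,"gripper":-0.5},{"ax":0,"ay":0,"az":0,"tx":0,"ty":0,"tz":-0.25,"gripper":-0.5},{"ax":0,"ay":0,"az":0,"tx":0,"ty":0,"tz":-0.45,"gripper":-0.5},{"ax":0,"ay":0,"az":0,"tx":0,"ty":0,"tz":-0.45,"gripper":-0.5},{"ax":0,"ay":0,"az":0,"tx":-0.2,"ty":0,"tz":-0.45,"gripper":-1},{"ax":0,"ay":0,"az":0,"tx":-0.4,"ty":0,"tz":-0.45,"gripper":-1},{"ax":0,"ay":0,"az":0,"tx":-0.4,"ty":0,"tz":-0.45,"gripper":-1},{"ax":0,"ay":0,"az":0,"tx":-0.4,"ty":0,"tz":-0.45,"gripper":-1}]'
python3 - <<'E'
from h import *
rows([541,-50,180],6.3)
im=cam("side")["image"][:,:,::-1].copy();y0,x0=150,295;f=10
cv2.imwrite("pics/k5.png",cv2.resize(im[y0:y0+60,x0:x0+65],None,fx=f,fy=f,interpolation=cv2.INTER_CUBIC))
E
```

```text
t: 12.75
tcp_pos: [542.3, -50.6, 226.2]
tcp_rot: [0.998, 0.056, 0.0, 0.0]
ft_force: [0.6, 0.4, 1.0]
finger_gap: 0.005
t 12.75 tcp [542.3 -50.6 226.2] yaw 6.41 tilt [ 0.001 -0.   ] F [0.58 0.39 0.98] gap 0.4
shift [-0.012 -0.008  0.462] turn [ 0.    -0.001  0.002]
```

View pics/k5.png

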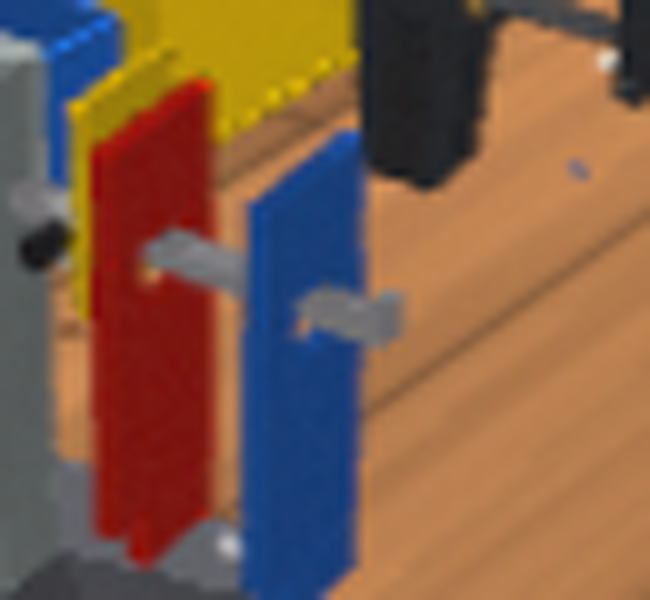

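```bash
python3 -m handwheel '[{"ax":0,"ay":0,"az":0,"tx":0,"ty":-0.01,"tz":0.2,"gripper":-1},{"ax":0,"ay":0,"az":0,"tx":0,"ty":-0.01,"tz":0.4,"gripper":-1},{"ax":0,"ay":0,"az":0,"tx":0,"ty":-0.01,"tz":0.46,"gripper":-1},{"ax":0,"ay":0,"az":0,"tx":0,"ty":-0.01,"tz":0.46,"gripper":-1},{"ax":0,"ay":0,"az":0,"tx":0,"ty":-0.01,"tz":0.46,"gripper":-1}]'
python3 - <<'E'
from h import *
rows([541,-50,180],6.3)
im=cam("side")["image"][:,:,::-1].copy();y0,x0=150,295;f=10
cv2.imwrite("pics/k6.png",cv2.resize(im[y0:y0+60,x0:x0+65],None,fx=f,fy=f,interpolation=cv2.INTER_CUBIC))
E
```

```text
t: 13.3
tcp_pos: [542.7, -49.3, 180.7]
tcp_rot: [0.998, 0.056, 0.001, -0.0]
ft_force: [0.3, -0.1, 0.5]
finger_gap: 0.002
t 13.30 tcp [542.7 -49.3 180.7] yaw 6.42 tilt [0.001 0.   ] F [ 0.31 -0.09  0.5 ] gap 0.2
shift [-0.017  0.005  0.007] turn [-0.    -0.002  0.003]
```

View pics/k6.png

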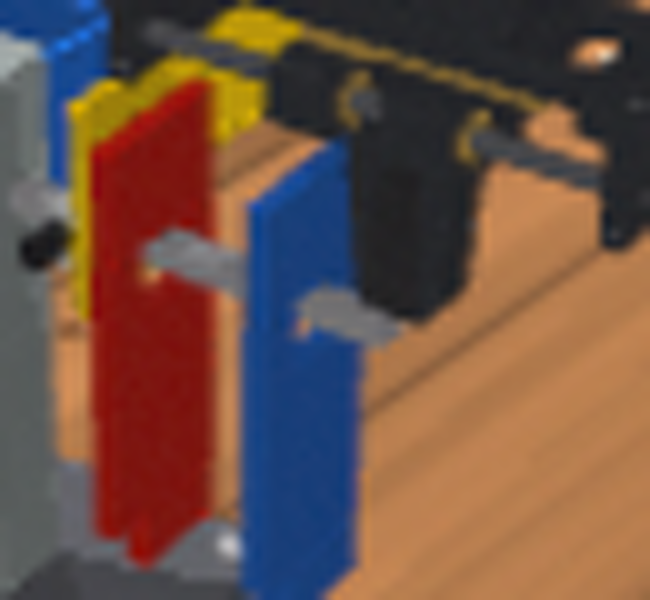

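```bash
python3 -m handwheel '[{"ax":0,"ay":0,"az":0,"tx":0.04,"ty":0,"tz":0,"gripper":-1},{"ax":0,"ay":0,"az":0,"tx":0.08,"ty":0,"tz":0,"gripper":-1},{"ax":0,"ay":0,"az":0,"tx":0.12,"ty":0,"tz":0,"gripper":-1},{"ax":0,"ay":0,"az":0,"tx":0.16,"ty":0,"tz":0,"gripper":-1},{"ax":0,"ay":0,"az":0,"tx":0.2,"ty":0,"tz":0,"gripper":-1},{"ax":0,"ay":0,"az":0,"tx":0.24,"ty":0,"tz":0,"gripper":-1},{"ax":0,"ay":0,"az":0,"tx":0.28,"ty":0,"tz":0,"gripper":-1},{"ax":0,"ay":0,"az":0,"tx":0.32,"ty":0,"tz":0,"gripper":-1}]'
python3 -m handwheel '[{"ax":0,"ay":0,"az":0,"tx":0.03,"ty":0,"tz":0,"gripper":-1},{"ax":0,"ay":0,"az":0,"tx":0.06,"ty":0,"tz":0,"gripper":-1},{"ax":0,"ay":0,"az":0,"tx":0.09,"ty":0,"tz":0,"gripper":-1},{"ax":0,"ay":0,"az":0,"tx":0.12,"ty":0,"tz":0,"gripper":-1},{"ax":0,"ay":0,"az":0,"tx":0.15,"ty":0,"tz":0,"gripper":-1},{"ax":0,"ay":0,"az":0,"tx":0.15,"ty":0,"tz":0,"gripper":-1}]'
python3 - <<'E'
from h import *
rows([541,-50,180],6.3)
im=cam("side")["image"][:,:,::-1].copy();y0,x0=150,280;f=10
cv2.imwrite("pics/k7.png",cv2.resize(im[y0:y0+60,x0:x0+65],None,fx=f,fy=f,interpolation=cv2.INTER_CUBIC))
E
```

```text
t: 14.15
tcp_pos: [573.8, -46.0, 180.1]
tcp_rot: [0.998, 0.056, -0.0, 0.0]
ft_force: [0.4, 0.7, -0.4]
finger_gap: 0.004
t: 14.75
tcp_pos: [589.0, -44.2, 180.2]
tcp_rot: [0.998, 0.056, 0.0, -0.0]
ft_force: [-0.2, -0.1, -0.5]
finger_gap: 0.005
t 14.75 tcp [589.  -44.2 180.2] yaw 6.41 tilt [0.001 0.   ] F [-0.21 -0.11 -0.47] gap 0.5
shift [-0.484  0.004  0.002] turn [-0.    -0.001  0.002]
```

View pics/k7.png

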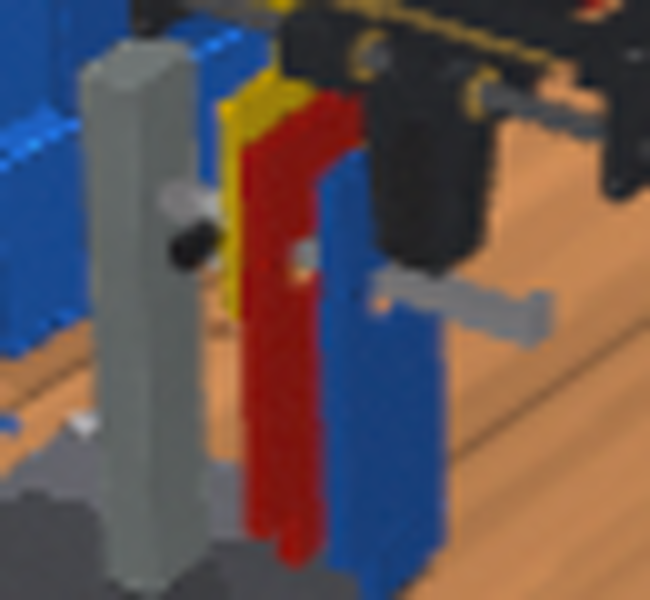

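Blue slides upright, with about 20 mm left to red. Continuing in small steps.

```bash
python3 -m handwheel '[{"ax":0,"ay":0,"az":0,"tx":0.02,"ty":0,"tz":0,"gripper":-1},{"ax":0,"ay":0,"az":0,"tx":0.04,"ty":0,"tz":0,"gripper":-1},{"ax":0,"ay":0,"az":0,"tx":0.06,"ty":0,"tz":0,"gripper":-1},{"ax":0,"ay":0,"az":0,"tx":0.08,"ty":0,"tz":0,"gripper":-1},{"ax":0,"ay":0,"az":0,"tx":0.1,"ty":0,"tz":0,"gripper":-1},{"ax":0,"ay":0,"az":0,"tx":0.12,"ty":0,"tz":0,"gripper":-1},{"ax":0,"ay":0,"az":0,"tx":0.14,"ty":0,"tz":0,"gripper":-1},{"ax":0,"ay":0,"az":0,"tx":0.14,"ty":0,"tz":0,"gripper":-1}]'
python3 - <<'E'
from h import *
rows([541,-50,180],6.3)
im=cam("side")["image"][:,:,::-1].copy();y0,x0=150,280;f=10
cv2.imwrite("pics/k8.png",cv2.resize(im[y0:y0+60,x0:x0+65],None,fx=f,fy=f,interpolation=cv2.INTER_CUBIC))
E
```

```text
t: 15.6
tcp_pos: [602.8, -42.7, 180.2]
tcp_rot: [0.998, 0.056, 0.0, -0.0]
ft_force: [-1.2, -0.4, -0.2]
finger_gap: 0.003
t 15.60 tcp [602.8 -42.7 180.2] yaw 6.41 tilt [0. 0.] F [-1.15 -0.41 -0.24] gap 0.2
shift [-0.622  0.004  0.002] turn [-0.    -0.001  0.002]
```

View pics/k8.png

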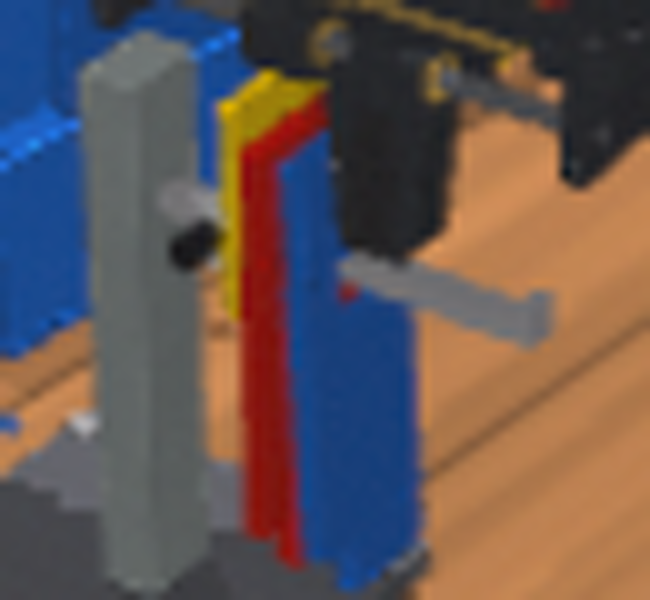

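Blue has met red's top with a slight lean of about 0.04 rad (left edge from crop x 280 to 305). I'm clear of the lip, so I'll drop the fingertip closer to the bar before continuing.

```bash
python3 -m handwheel '[{"ax":0,"ay":0,"az":0,"tx":-0.04,"ty":0,"tz":0,"gripper":-1},{"ax":0,"ay":0,"az":0,"tx":-0.04,"ty":0,"tz":0.05,"gripper":-1},{"ax":0,"ay":0,"az":0,"tx":-0.03,"ty":0,"tz":0.06,"gripper":-1},{"ax":0,"ay":0,"az":0,"tx":-0.02,"ty":0,"tz":0.06,"gripper":-1},{"ax":0,"ay":0,"az":0,"tx":-0.01,"ty":0,"tz":0.06,"gripper":-1},{"ax":0,"ay":0,"az":0,"tx":0,"ty":0,"tz":0.06,"gripper":-1},{"ax":0,"ay":0,"az":0,"tx":0.01,"ty":0,"tz":0.06,"gripper":-1},{"ax":0,"ay":0,"az":0,"tx":0.02,"ty":0,"tz":0.06,"gripper":-1}]'
python3 -m handwheel '[{"ax":0,"ay":0,"az":0,"tx":0.01,"ty":0,"tz":0,"gripper":-1},{"ax":0,"ay":0,"az":0,"tx":0.02,"ty":0,"tz":0,"gripper":-1},{"ax":0,"ay":0,"az":0,"tx":0.03,"ty":0,"tz":0,"gripper":-1},{"ax":0,"ay":0,"az":0,"tx":0.03,"ty":0,"tz":0,"gripper":-1}]'
python3 -m handwheel '[{"ax":0,"ay":0,"az":0,"tx":0.01,"ty":0,"tz":0,"gripper":-1},{"ax":0,"ay":0,"az":0,"tx":0.02,"ty":0,"tz":0,"gripper":-1},{"ax":0,"ay":0,"az":0,"tx":0.02,"ty":0,"tz":0,"gripper":-1}]'
```

```text
t: 16.45
tcp_pos: [604.6, -42.5, 174.3]
tcp_rot: [0.998, 0.056, 0.0, 0.0]
ft_force: [-0.6, -0.7, -0.2]
finger_gap: 0.005
t: 16.85
tcp_pos: [607.6, -42.1, 174.2]
tcp_rot: [0.998, 0.056, 0.0, 0.0]
ft_force: [-0.4, 0.1, 0.3]
finger_gap: 0.002
t: 17.15
tcp_pos: [609.5, -42.0, 174.2]
tcp_rot: [0.998, 0.056, 0.0, 0.0]
ft_force: [-0.3, 0.1, 0.5]
finger_gap: 0.007
```

```bash
python3 - <<'E'
from h import *
im=cam("side")["image"][:,:,::-1].copy();y0,x0=150,280;f=10
cv2.imwrite("pics/k9.png",cv2.resize(im[y0:y0+60,x0:x0+65],None,fx=f,fy=f,interpolation=cv2.INTER_CUBIC))
E
```

```text
(no output)
```

View pics/k9.png

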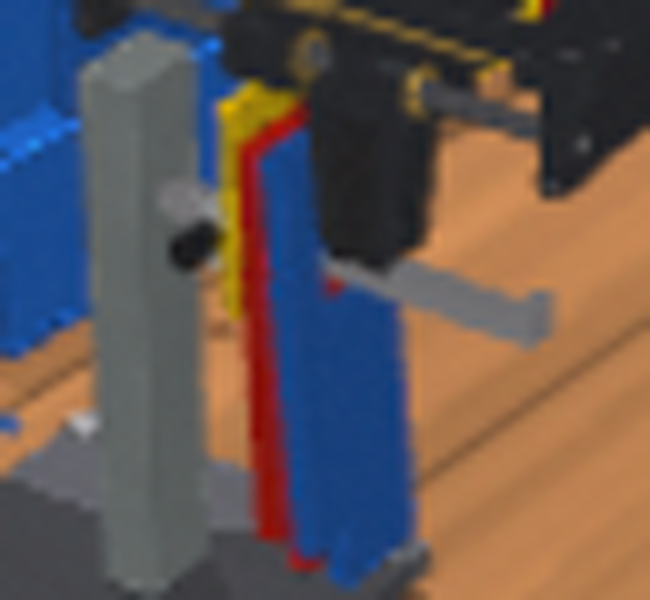

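Both sticks lean (blue's left edge from 260 to 300, about 0.08 rad), so the finger's back is touching high up near the stick's top. I'll retreat a little and tilt the tool about 10° so that the fingertip leads and pushes just above the bar.

```bash
python3 -m handwheel '[{"ax":0,"ay":0,"az":0,"tx":-0.04,"ty":0,"tz":-0.01,"gripper":-1},{"ax":0,"ay":0.1,"az":0,"tx":-0.1,"ty":0,"tz":-0.02,"gripper":-1},{"ax":0,"ay":0.22,"az":0,"tx":-0.1,"ty":0,"tz":-0.02,"gripper":-1},{"ax":0,"ay":0.22,"az":0,"tx":-0.1,"ty":0,"tz":-0.02,"gripper":-1},{"ax":0,"ay":0.22,"az":0,"tx":-0.08,"ty":0,"tz":-0.02,"gripper":-1},{"ax":0,"ay":0.22,"az":0,"tx":-0.06,"ty":0,"tz":-0.02,"gripper":-1},{"ax":0,"ay":0.22,"az":0,"tx":-0.04,"ty":0,"tz":-0.02,"gripper":-1},{"ax":0,"ay":0.22,"az":0,"tx":-0.04,"ty":0,"tz":-0.02,"gripper":-1}]'
python3 - <<'E'
from h import *
rows([610,-42,176],6.3)
im=cam("side")["image"][:,:,::-1].copy();y0,x0=150,280;f=10
cv2.imwrite("pics/k10.png",cv2.resize(im[y0:y0+60,x0:x0+65],None,fx=f,fy=f,interpolation=cv2.INTER_CUBIC))
E
```

```text
t: 18.0
tcp_pos: [606.6, -42.1, 176.2]
tcp_rot: [0.995, 0.056, 0.087, -0.005]
ft_force: [-0.3, 0.8, 0.2]
finger_gap: 0.005
t 18.00 tcp [606.6 -42.1 176.2] yaw 6.40 tilt [0.172 0.02 ] F [-0.28  0.81  0.19] gap 0.4
shift [0.033 0.003 0.008] turn [-0.001 -0.221  0.002]
```

View pics/k10.png

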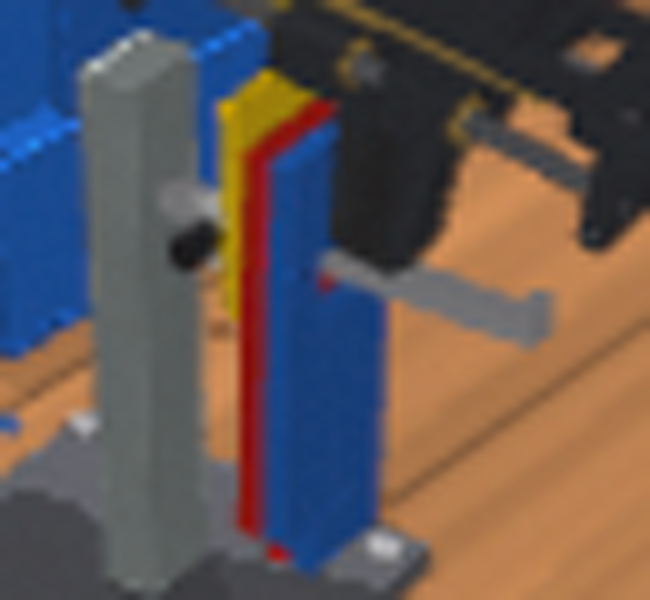

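Both are now upright and face to face. I'll step in 1 mm at a time and feel for the spring.

```bash
python3 -m handwheel '[{"ax":0,"ay":0,"az":0,"tx":0.01,"ty":0,"tz":0.002,"gripper":-1},{"ax":0,"ay":0,"az":0,"tx":0.02,"ty":0,"tz":0.003,"gripper":-1},{"ax":0,"ay":0,"az":0,"tx":0.02,"ty":0,"tz":0.003,"gripper":-1}]'
python3 -m handwheel '[{"ax":0,"ay":0,"az":0,"tx":0.01,"ty":0,"tz":0.002,"gripper":-1},{"ax":0,"ay":0,"az":0,"tx":0.02,"ty":0,"tz":0.003,"gripper":-1},{"ax":0,"ay":0,"az":0,"tx":0.02,"ty":0,"tz":0.003,"gripper":-1}]'
python3 - <<'E'
from h import *
im=cam("side")["image"][:,:,::-1].copy();y0,x0=150,280;f=10
cv2.imwrite("pics/k11.png",cv2.resize(im[y0:y0+60,x0:x0+65],None,fx=f,fy=f,interpolation=cv2.INTER_CUBIC))
E
```

```text
t: 18.35
tcp_pos: [607.6, -42.1, 176.3]
tcp_rot: [0.995, 0.056, 0.086, -0.005]
ft_force: [0.4, -0.5, -0.3]
finger_gap: 0.006
t: 18.65
tcp_pos: [609.6, -41.9, 176.4]
tcp_rot: [0.995, 0.056, 0.086, -0.005]
ft_force: [-0.5, -0.3, -0.3]
finger_gap: 0.005
```

View pics/k11.png

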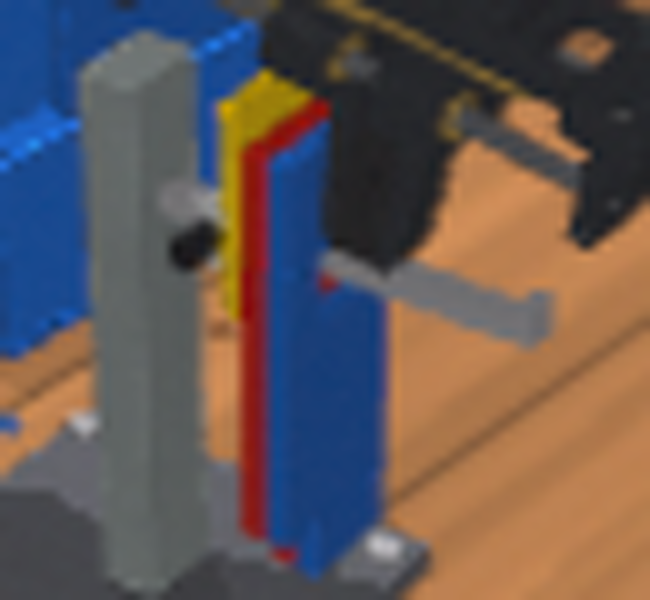

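```bash
for i in 1; do python3 -m handwheel '[{"ax":0,"ay":0,"az":0,"tx":0.01,"ty":0,"tz":0.002,"gripper":-1},{"ax":0,"ay":0,"az":0,"tx":0.02,"ty":0,"tz":0.003,"gripper":-1},{"ax":0,"ay":0,"az":0,"tx":0.02,"ty":0,"tz":0.003,"gripper":-1}]'; done
python3 -m handwheel '[{"ax":0,"ay":0,"az":0,"tx":0.01,"ty":0,"tz":0.002,"gripper":-1},{"ax":0,"ay":0,"az":0,"tx":0.02,"ty":0,"tz":0.003,"gripper":-1},{"ax":0,"ay":0,"az":0,"tx":0.02,"ty":0,"tz":0.003,"gripper":-1}]'
```

```text
t: 19.0
tcp_pos: [611.6, -41.7, 176.4]
tcp_rot: [0.995, 0.056, 0.086, -0.005]
ft_force: [-0.5, -0.5, -0.2]
finger_gap: 0.003
t: 19.3
tcp_pos: [613.5, -41.5, 176.3]
tcp_rot: [0.995, 0.056, 0.086, -0.005]
ft_force: [-0.1, -0.7, -0.1]
finger_gap: 0.006
```

```bash
python3 -m handwheel '[{"ax":0,"ay":0,"az":0,"tx":0.01,"ty":0,"tz":0.002,"gripper":-1},{"ax":0,"ay":0,"az":0,"tx":0.02,"ty":0,"tz":0.003,"gripper":-1},{"ax":0,"ay":0,"az":0,"tx":0.02,"ty":0,"tz":0.003,"gripper":-1}]'
python3 - <<'E'
from h import *
im=cam("side")["image"][:,:,::-1].copy();y0,x0=150,280;f=10
cv2.imwrite("pics/k12.png",cv2.resize(im[y0:y0+60,x0:x0+65],None,fx=f,fy=f,interpolation=cv2.INTER_CUBIC))
E
```

```text
t: 19.6
tcp_pos: [615.5, -41.3, 176.4]
tcp_rot: [0.995, 0.056, 0.086, -0.005]
ft_force: [-0.7, -0.4, -1.2]
finger_gap: 0.008
```

View pics/k12.png

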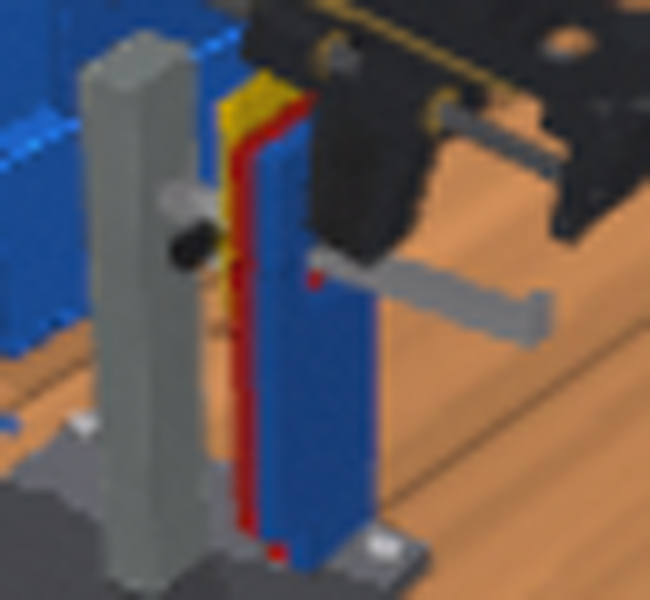

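```bash
python3 -m handwheel '[{"ax":0,"ay":0,"az":0,"tx":0.01,"ty":0,"tz":0.002,"gripper":-1},{"ax":0,"ay":0,"az":0,"tx":0.02,"ty":0,"tz":0.003,"gripper":-1},{"ax":0,"ay":0,"az":0,"tx":0.02,"ty":0,"tz":0.003,"gripper":-1}]'
```

```text
t: 19.95
tcp_pos: [616.6, -41.2, 176.3]
tcp_rot: [0.995, 0.056, 0.085, -0.005]
ft_force: [-4.2, -0.0, 2.1]
finger_gap: 0.005
```

```bash
python3 -m handwheel '[{"ax":0,"ay":0,"az":0,"tx":0.01,"ty":0,"tz":0.002,"gripper":-1},{"ax":0,"ay":0,"az":0,"tx":0.02,"ty":0,"tz":0.003,"gripper":-1},{"ax":0,"ay":0,"az":0,"tx":0.02,"ty":0,"tz":0.003,"gripper":-1}]'
```

```text
t: 20.25
tcp_pos: [617.7, -41.1, 176.3]
tcp_rot: [0.995, 0.056, 0.084, -0.004]
ft_force: [-7.2, -0.1, 6.1]
finger_gap: 0.003
```

```bash
python3 -m handwheel '[{"ax":0,"ay":0,"az":0,"tx":0.01,"ty":0,"tz":0.002,"gripper":-1},{"ax":0,"ay":0,"az":0,"tx":0.01,"ty":0,"tz":0.002,"gripper":-1}]'
```

```text
t: 20.45
tcp_pos: [618.2, -41.0, 176.3]
tcp_rot: [0.995, 0.056, 0.084, -0.004]
ft_force: [-8.9, -0.5, 6.9]
finger_gap: 0.003
```

The spring gave: about 9 N after roughly 2.5 mm, well under the limit. Holding that push for half a second.

```bash
python3 -m handwheel '[{"ax":0,"ay":0,"az":0,"tx":0,"ty":0,"tz":0,"gripper":-1},{"ax":0,"ay":0,"az":0,"tx":0,"ty":0,"tz":0,"gripper":-1},{"ax":0,"ay":0,"az":0,"tx":0,"ty":0,"tz":0,"gripper":-1},{"ax":0,"ay":0,"az":0,"tx":0,"ty":0,"tz":0,"gripper":-1},{"ax":0,"ay":0,"az":0,"tx":0,"ty":0,"tz":0,"gripper":-1}]'
python3 - <<'E'
from h import *
im=cam("side")["image"][:,:,::-1].copy();y0,x0=150,280;f=10
cv2.imwrite("pics/k13.png",cv2.resize(im[y0:y0+60,x0:x0+65],None,fx=f,fy=f,interpolation=cv2.INTER_CUBIC))
E
```

```text
t: 20.95
tcp_pos: [618.2, -41.0, 176.3]
tcp_rot: [0.995, 0.056, 0.084, -0.004]
ft_force: [-8.6, -1.3, 6.9]
finger_gap: 0.005
```

View pics/k13.png

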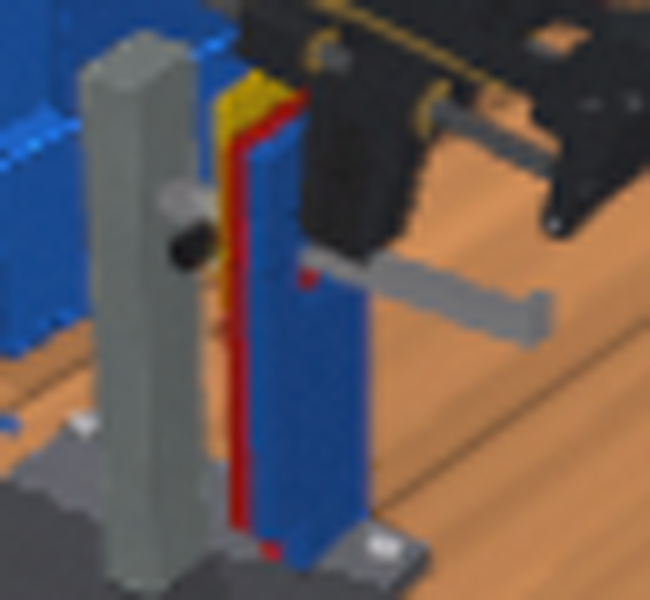

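It held 8.6 N steadily, both sticks are upright, and the pad visibly moved back (edge at crop x 220 to 213). Backing off slowly along the bar.

```bash
python3 -m handwheel '[{"ax":0,"ay":0,"az":0,"tx":-0.01,"ty":0,"tz":-0.002,"gripper":-1},{"ax":0,"ay":0,"az":0,"tx":-0.02,"ty":0,"tz":-0.004,"gripper":-1},{"ax":0,"ay":0,"az":0,"tx":-0.03,"ty":0,"tz":-0.005,"gripper":-1},{"ax":0,"ay":0,"az":0,"tx":-0.04,"ty":0,"tz":-0.007,"gripper":-1},{"ax":0,"ay":0,"az":0,"tx":-0.05,"ty":0,"tz":-0.01,"gripper":-1},{"ax":0,"ay":0,"az":0,"tx":-0.07,"ty":0,"tz":-0.015,"gripper":-1},{"ax":0,"ay":0,"az":0,"tx":-0.1,"ty":0,"tz":-0.02,"gripper":-1},{"ax":0,"ay":0,"az":0,"tx":-0.15,"ty":0,"tz":-0.03,"gripper":-1}]'
python3 -m handwheel '[{"ax":0,"ay":0,"az":0,"tx":-0.1,"ty":0,"tz":-0.05,"gripper":-1},{"ax":0,"ay":0,"az":0,"tx":-0.2,"ty":0,"tz":-0.2,"gripper":-1},{"ax":0,"ay":0,"az":0,"tx":-0.3,"ty":0,"tz":-0.5,"gripper":-1},{"ax":0,"ay":0,"az":0,"tx":-0.3,"ty":0,"tz":-0.9,"gripper":-1},{"ax":0,"ay":0,"az":0,"tx":-0.3,"ty":0,"tz":-0.9,"gripper":-1}]'
python3 -m handwheel '[{"ax":0,"ay":0,"az":0,"tx":-0.5,"ty":0,"tz":0,"gripper":-1},{"ax":0,"ay":0,"az":0,"tx":-1,"ty":0,"tz":0,"gripper":-1},{"ax":0,"ay":0,"az":0,"tx":-1,"ty":0,"tz":0,"gripper":-1},{"ax":0,"ay":0,"az":0,"tx":-1,"ty":0,"tz":0,"gripper":-1}]'
python3 - <<'E'
from h import *
rows([541,-50,180],6.3)
im=cam("side")["image"][:,:,::-1].copy();y0,x0=150,280;f=9
a=cv2.resize(im[y0:y0+66,x0:x0+55],None,fx=f,fy=f,interpolation=cv2.INTER_CUBIC)
cv2.imwrite("pics/l1.png",a)
cv2.imwrite("pics/l2.png",cam("top")["image"][:,:,::-1]);cv2.imwrite("pics/l3.png",im)
E
```

```text
t: 21.8
tcp_pos: [605.9, -42.2, 177.3]
tcp_rot: [0.995, 0.056, 0.087, -0.005]
ft_force: [0.1, 0.1, 0.5]
finger_gap: 0.003
t: 22.3
tcp_pos: [561.9, -47.2, 265.2]
tcp_rot: [0.994, 0.056, 0.09, -0.004]
ft_force: [1.0, 0.3, -0.2]
finger_gap: 0.009
t: 22.7
tcp_pos: [460.7, -58.8, 242.9]
tcp_rot: [0.995, 0.056, 0.085, -0.004]
ft_force: [1.0, 0.9, 0.4]
finger_gap: 0.003
t 22.70 tcp [460.7 -58.8 242.9] yaw 6.42 tilt [0.169 0.018] F [1.03 0.95 0.41] gap 0.3
shift [0.689 0.001 0.757] turn [ 0.001 -0.218  0.003]
```

View pics/l1.png

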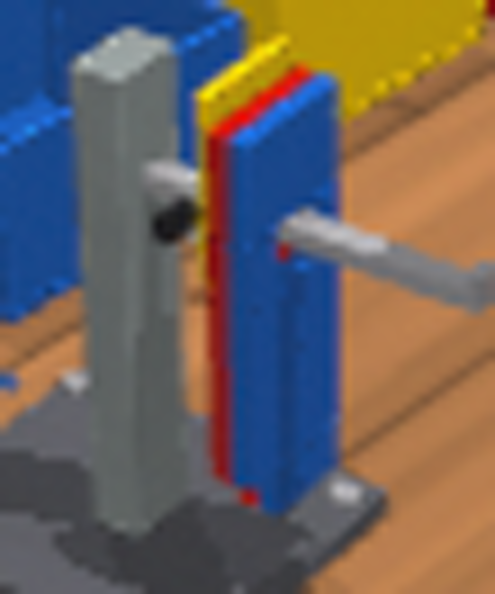

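View pics/l2.png

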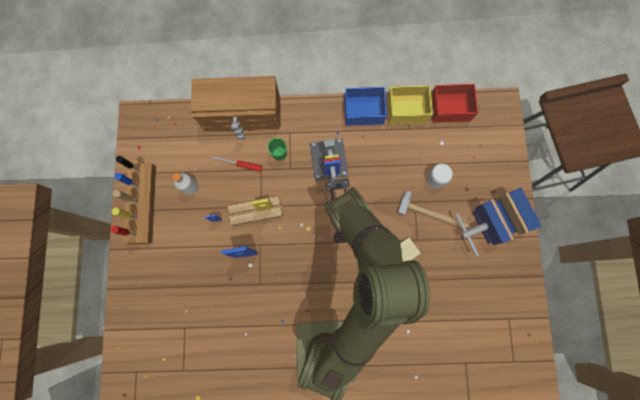

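View pics/l3.png

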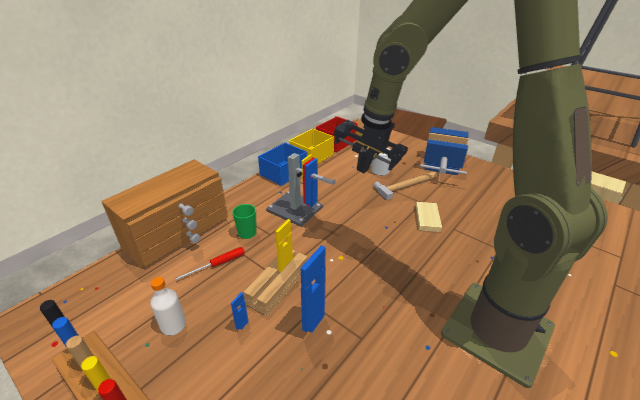

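The final side view shows blue flush in front of red at (310,182), both upright on the bar with the pad just behind. Yellow, mallet, driver, pot, glue, offcut and tin look where they were. Handing in.

```bash
python3 - <<'E'
from station import ctrl
print(ctrl.close_job())
E
```

```text
the job is handed in; nothing more can be done
None
```

I hung the middle-sized blue stick on the bar in front of the red one, pushed both back until the sprung stop gave, held the push and let go. I then handed the job in at about 23 s of the 69 s allowed.

- **Push:** the stop gave about 2.5 mm. I held a steady 8.6–8.9 N along the bar for half a second, well under the 20 N limit. The tool also felt about 7 N upward during the hold. I took this for friction on blue's face but did not check it.
- **Correction on the way:** the first push touched blue too high, and both sticks leaned (blue about 0.08 rad at most). I backed off and tilted the tool 10° to push just above the bar, which straightened them.
- **Last checks:** the final pictures show both sticks upright and face to face on the bar, with the stop just behind. The other things on the bench look unmoved.
- **Disagreements:** the side and top cameras differed by about 4 mm in y. I judged the side view to be off and lined blue up with the bar by comparing it with the red stick and the bar in that same view.

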